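# Clip a gauge display module onto the sloped bench rail

## Robot

A 6-joint arm with a two-finger parallel gripper is mounted at the origin on the work surface. World frame = base frame: x ahead of the robot, y to its left, z up, the work surface at z = 0. Lengths are in mm, angles in degrees, forces in N, time in s.
With the tool pointing down it reaches from about 400 to 925 mm from the base axis. Payload 12.5 kg.
Tool frame: the origin (TCP) lies midway between the tips of the shut fingers; the grasp point (between the pads) lies arm.hold_point_z behind it (arm.hold_point_z is the distance from the TCP to the grasp point, in mm); z points along the fingers, y is the line along which they close (so a half turn about z gives the same grasp; the last joint's range is limited). The gripper opens to 95 mm and grips with 3 to 60 N. Pads are 20 mm wide; open, the fingers measure 119 mm over their backs; the gripper's body (75 mm by 180 mm) begins 59 mm behind the grasp point.
Start: joints at [65.054, 28.126, 89.318, -0, 62.55, -6.05], TCP at [202.393, 591.343, 186.261] pointing down, gripper open.
Joint ranges: [-177.58, 177.58], [-47.91, 125.51], [2.72, 160], [-65.01, 245.01], [3.68, 167.84], [-153.87, 153.87]. Speed limits (degrees/s): [127.2, 127.2, 159.86, 180, 180, 180].

## Interface

Orientations are given as a 3x3 rotation matrix whose columns are the frame's x, y, z axes.
In Python, from station import status, read_camera, arm gives the robot as it stands. The module is installed in compiled form; this text tells all that it offers.
- The arm moves only by the tool drive_tool, never from a script. Its argument "deltas" is a list of rows, each an object with "jaw": the closure in counts, from 0 (fully open) to 255 (shut); "offset": the shift along the tool's x, y, z in units of 25 mm (1.0 is 25 mm), a list of three; "turn": the turn, a rotation vector about the tool's x, y, z in units of 6 degrees (1.0 is 6 degrees), a list of three. In form: [{"jaw": jaw, "offset": [dx, dy, dz], "turn": [wx, wy, wz]}, ...]. A call has exactly 5 rows; each row shifts and turns the commanded pose from where the row before left it, along the tool's axes as they then stand; what a row does not reach is not made up. A row lasts 1/8 s, in which the tool goes at most 62.5 mm and 10.7 degrees, less where a joint would pass 70% of its speed; a pose out of reach is approached as far as the arm can. A call is refused whole if a number of a shift passes 1 or a number of a turn 1, either way. A call with a gripper value outside its range is refused whole. The fingers move at their own pace and stop on an object; the grip force is fixed at half the most. Time passes only in rows, so rows that do not move let the fingers close, or fill a call up. It gives the time, the measured TCP pose, the force, the opening and the grip force at its end, in the units of the state.
- status.get_obs(): the state, without advancing time (a new reading comes with each control period).
- read_camera(name): name is "scene" or "top" or "wrist"; returns a dict with "frame" (420x560x3 uint8, red, green, blue), "mtx" (3x3 intrinsics, pixels), "k1" (the pictures are not rectified: a ray, as slopes to the right and down, at radius r is drawn at 1 + k1 r^2 times it, then the intrinsics apply), "view" (4x4, takes a point from world to camera coordinates). Camera axes: x right, y down, z forward; pixel columns grow to the right and rows downward; lengths in mm; the calibration is good to about 2 mm. A picture is of the moment at which its call begins. There is no depth.
- arm.close_job(): hands the job in; it is judged then, once.
The state is a dict: "time_s": time; "qpos": joint angles; "joint_velocities": joint speeds; "joint_efforts": joint torques, N m; "position": TCP position; "ee_rot": TCP orientation; "contact_force": force on the tool from outside, world axes, zero at the start; "wrist_torque": the same for the moment, N m; "width": finger opening in mm; "grasp_force": force on a finger pad.
Only numpy, scipy, OpenCV 4.12 (cv2) and the standard library are available. Lean on these libraries where they do the work, as an engineer would, in place of code of your own. Each camera call takes 0.05 s, during which the arm holds its last target. There are 200 camera calls.

## Task

Fit the blue gauge display module on the sloped aluminium rail, between the two yellow marks: hook its lip over the rail's top (far, higher) edge with the foot still raised, then tilt the foot down until its clip snaps under the lower edge and the module lies flush on the rail. The lip is brittle: feel for the edge and keep under 12 N against the rail while hooking, then press gently to snap it, never over 40 N on the rail. Let go of it at the end, and leave the orange spare module, the red oil bottle and the magnetic base where they stand.

Things in the scene. Friction and masses are not known exactly. Their poses are not given: they have to be found in the camera images.
- module_mid (a point): centre of the blue module's housing, 90 (x) x 44 (y) x 45 (z) mm, gripped across its 44 mm. Axes are the module's: x towards the lip end, y across, z up. Dark window on top near the lip end, black press pad near the foot end. Legs go 15 mm below the housing, so on the table this point is 37.5 mm high. The flat underside (z = -22.5 mm from here) rests on the rail when seated
- module_lip (a point): tip of the rigid lip under the module's +x end, at x +25, z -31.5 mm from module_mid, 44 mm wide. The lip leg's inner face is at x = +30.5; from it the lip reaches inwards 5.5 mm, 7 mm below the underside at the leg and sloping 20 degrees down to 9 mm at its tip: it takes the rail's 4 mm edge when the foot is raised 15 to 25 degrees
- module_foot (a point): centre of the black press pad on the module's top face at the foot end, x -34, z +22.5 mm from module_mid. Once the lip is hooked, the clip's nose comes to rest on the rail's lower edge with the foot about 14 degrees up, and the module stays there if let go; 5 to 15 N on the pad, square to the rail, snaps it home
- module_clip (a joint): white sprung clip in the module's foot: how far it is pushed outwards (m), 0 to 0.0015 free or snapped home, up to 0.006 while riding over the rail's lower edge. 28 mm wide; its nose reaches inwards to x -26.5, z -28.5 mm from module_mid, 3 to 4 mm under the rail's edge when home, with a slanted lead-in below
- module: the whole blue module, 0.17 to 0.36 kg; origin 37.5 mm under module_mid, level with the ends of its legs; same axes
- deck: sloped frame of the rail. Origin: NOMINAL centre of the rail's top face, midway between the yellow marks; x up the slope (20 degrees, away from the robot), y along the rail, z square out of its face. The rail is screwed in slotted holes and sits up to 18 mm further up or down the slope (x) than this pose says: find its edge by feel. Its z is exact
- stand: rail stand fixed to the bench; origin under its base plate (150 x 300 mm), 105 mm below the deck's origin; x away from the robot, z up. Carries the aluminium rail: 60 mm across (deck x -30 to +30 nominal), 300 long, 4 thick, on a 30 mm web, 20 mm above the grey plate; and two fitted grey modules, 44 mm wide, 45 above the rail, centred at y -118 and +118 mm
- spare: orange spare module of the same shape on the bench, origin at the centre of its underside; leave it alone
- oil: red oil bottle, 38 mm across, 110 mm high, origin at the centre of its base; leave it alone
- magbase: dark steel magnetic base 50 x 45 x 50 mm with a blue stub on top to 80 mm high, origin at the centre of its underside; leave it alone
Not all that is in view belongs to the job. What is meant by the module is not green, purple or turquoise, and is the larger of those in its own colour.

How it is judged (in metres and radians):
On the way:
1. the lip is hooked over the rail's top edge, below the rail's face, with the foot still raised (z of module_lip in the frame of deck between -0.017 and -0.004 m and x of module_lip in the frame of deck between 0 and 0.046 m and y of module_lip in the frame of deck between -0.04 and 0.04 m and angle between the z axis of module_mid and the z axis of deck, either way round above 0.12 rad and contact force between module and stand above 0.3 N), for 0.1 s.
At the end, for the whole second after the job is handed in: The blue module lies flush on the rail (within 2.5 mm and 0.035 rad; square to it within 0.08 rad), lip end up the slope, within 15 mm along the rail of the middle between the yellow marks, its clip sprung back (under 2.5 mm), at rest (z of module_mid in the frame of deck between 0.02 and 0.025 m and y of module_mid in the frame of deck between -0.015 and 0.015 m and x of module_lip in the frame of deck between 0.004 and 0.046 m and angle between the z axis of module_mid and the z axis of deck, either way round below 0.035 rad and angle between the x axis of module_mid and the x axis of deck, either way round below 0.08 rad and value of joint module_clip below 0.0025 m and linear speed of module below 0.01 m/s and angular speed of module below 0.1 rad/s); the robot touches nothing.
It fails at once if the blue module is pressed on the stand or rail with more than 40 N (contact force between module and stand above 40 N).
It fails at once if while its foot is still raised more than 0.27 rad, the blue module is pushed against the rail or stand with more than 12 N (angle between the z axis of module_mid and the z axis of deck, either way round above 0.27 rad and contact force between module and stand above 12 N).
It fails at once if the robot presses on the stand, rail or fitted modules with more than 20 N (contact force between any of the fingers, the arm and stand above 20 N).
It fails at once if the orange spare module, the oil bottle or the magnetic base is moved more than 15 mm, or the bottle tipped (distance of any of spare, oil, magbase from where it was at the start of the episode above 0.015 m or angle between oil's own z axis and vertical above 0.3 rad).
It also fails if it takes over 51 s, if anything falls off the work surface, if the arm or the gripper's body presses on something with over 40 N, if the wrist force passes 120 N, or if a joint passes its speed limit or range.

## Working session

There is one attempt and no reset: what is moved stays moved. The work goes in short steps, Python scripts to look and compute and a tool call to move; the robot and the scene stay as the last step left them, time stands still between calls to the robot, and variables do not carry over. Pictures are saved under pics/ and viewed, at most 10 in all, crops included, and the job is handed in when it is done.

Besides the shell and the picture viewer there is one more tool, called as name([rows], argument=value, ...), one row to a line, values as JSON. drive_tool: Moves the arm, as the interface text tells. Its arguments: {"type":"object","properties":{"deltas":{"type":"array"}},"required":["deltas"]}

```bash
mkdir -p pics; cat > h.py <<'E'
import numpy as np, cv2
from station import status, read_camera, arm
def save(n,c): cv2.imwrite(f'pics/{n}.png',c['frame'][:,:,::-1])
def ray(c,u,v):
    M=np.array(c['mtx']);V=np.array(c['view']);k=c['k1']
    d=np.array([(u-M[0,2])/M[0,0],(v-M[1,2])/M[1,1]]);s=d.copy()
    for _ in range(30): s=d/(1+k*(s@s))
    R=V[:3,:3];o=-R.T@V[:3,3];w=R.T@np.array([s[0],s[1],1]);return o,w/np.linalg.norm(w)
def onz(c,u,v,z):
    o,w=ray(c,u,v);return o+w*(z-o[2])/w[2]
def proj(c,P):
    M=np.array(c['mtx']);V=np.array(c['view']);p=V[:3,:3]@np.array(P)+V[:3,3];s=p[:2]/p[2];s=s*(1+c['k1']*(s@s));return M[:2,:2]@s+M[:2,2]
E
python3 - <<'E'
from h import *
import pickle
o=status.get_obs();print(o['time_s'],o['position'],o['width'],o['contact_force'],arm.hold_point_z)
cs={n:read_camera(n) for n in('scene','top')}
pickle.dump(cs,open('c0.pkl','wb'))
a=np.hstack([cv2.resize(cs[n]['frame'],(400,300),interpolation=cv2.INTER_AREA) for n in cs])
for n in cs: save(n+'0',cs[n])
for n in cs:
    hsv=cv2.cvtColor(cs[n]['frame'],cv2.COLOR_RGB2HSV)
    for nm,lo,hi in(('blue',100,125),('orange',8,19),('yellow',22,34),('red',0,5)):
        m=cv2.inRange(hsv,(lo,110,60),(hi,255,255))
        k,l,st,ce=cv2.connectedComponentsWithStats(m)
        print(n,nm,[(st[i].tolist(),ce[i].round().tolist()) for i in range(1,k) if st[i,4]>25])
E
```

```text
0.0 [202.24946035 591.0695361  185.66809566] 95.0355438241157 [-0.48913272 -0.82892628  0.21354786] 18.8
scene blue [([163, 49, 30, 43, 715], [178.0, 70.0]), ([13, 75, 102, 77, 3083], [64.0, 114.0]), ([251, 199, 6, 14, 73], [254.0, 205.0]), ([144, 247, 47, 53, 954], [168.0, 276.0]), ([98, 281, 37, 39, 546], [117.0, 300.0])]
scene orange [([0, 0, 107, 38, 2035], [35.0, 12.0]), ([162, 0, 105, 48, 1461], [212.0, 21.0]), ([272, 0, 288, 163, 22501], [467.0, 54.0]), ([0, 56, 105, 58, 1733], [50.0, 84.0]), ([318, 164, 22, 17, 26], [329.0, 173.0]), ([299, 166, 42, 42, 658], [319.0, 189.0]), ([404, 276, 156, 144, 2937], [485.0, 354.0])]
scene yellow [([85, 91, 25, 19, 266], [98.0, 101.0]), ([28, 109, 45, 27, 549], [50.0, 122.0]), ([306, 166, 33, 24, 159], [321.0, 177.0]), ([290, 250, 16, 14, 27], [297.0, 256.0]), ([268, 260, 15, 15, 28], [275.0, 267.0])]
scene red [([419, 151, 18, 18, 235], [428.0, 160.0]), ([416, 176, 16, 10, 57], [423.0, 182.0])]
top blue [([372, 205, 25, 39, 337], [383.0, 226.0]), ([412, 223, 27, 16, 164], [424.0, 231.0])]
top orange [([53, 45, 500, 16, 2618], [295.0, 52.0]), ([218, 206, 22, 39, 253], [230.0, 228.0]), ([0, 240, 13, 62, 702], [5.0, 270.0]), ([0, 408, 6, 12, 39], [1.0, 415.0])]
top yellow [([220, 208, 17, 34, 212], [228.0, 224.0])]
top red [([135, 170, 16, 15, 150], [144.0, 178.0])]
```

View pics/scene0.png

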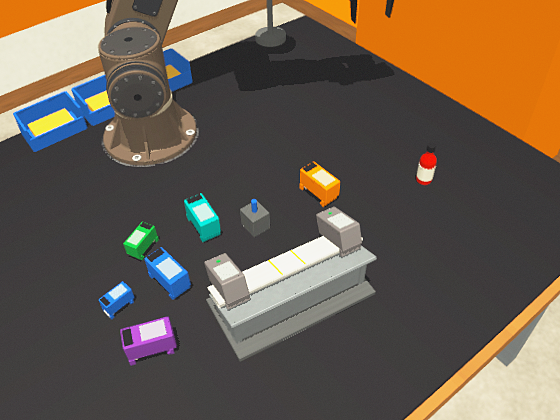

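View pics/top0.png

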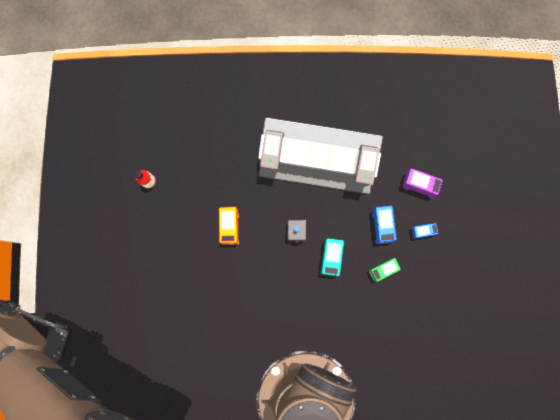

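Two blue modules are in view: the large one (top 384,225; scene 168,276) and the small one (top 424,231). The target is the larger. I'll confirm it in a crop and measure.

```bash
python3 - <<'E'
from h import *
import pickle
cs=pickle.load(open('c0.pkl','rb'));t=cs['top'];s=cs['scene']
a=cv2.resize(t['frame'][110:250,250:450],(800,560),interpolation=cv2.INTER_CUBIC)
cv2.imwrite('pics/crop1.png',a[:,:,::-1])
b=cv2.resize(s['frame'][195:365,90:385],(800,461),interpolation=cv2.INTER_CUBIC)
cv2.imwrite('pics/crop2.png',b[:,:,::-1])
print('cam',ray(t,0,0)[0],ray(s,0,0)[0])
for n,u,v,z in(('blue',384,225,60),('small',424,231,40),('mag',297,230,50),('orange',229,226,60),('oil',146,180,60),('teal',333,257,50)): print(n,onz(t,u,v,z).round())
def tri(p,q):
    o1,d1=ray(t,*p);o2,d2=ray(s,*q)
    A=np.array([d1,-d2]).T;k=np.linalg.lstsq(A,o2-o1,rcond=None)[0];P,Q=o1+k[0]*d1,o2+k[1]*d2;return (P+Q)/2,np.linalg.norm(P-Q)
for c,n in((t,'t'),(s,'s')):
    h=cv2.cvtColor(c['frame'],cv2.COLOR_RGB2HSV)
    m=cv2.inRange(h,(22,60,150),(38,255,255));
    if n=='t': m[:,:295]=0;m[:130]=0;m[190:]=0;m[:,350:]=0
    else: m[:240]=0;m[280:]=0;m[:,:260]=0;m[:,315:]=0
    k,l,st,ce=cv2.connectedComponentsWithStats(m);print(n,[(st[i].tolist(),ce[i].round(1).tolist(),cv2.fitLine(np.argwhere(l==i)[:,::-1].astype(np.float32),2,0,.01,.01).ravel().round(2).tolist()) for i in range(1,k) if st[i,4]>8])
E
```

```text
cam [ 325.88941084   39.63300943 1333.92508822] [1111.03681387 -411.50348487  900.73575892]
blue [ 451. -199.   60.]
small [ 436. -308.   40.]
mag [439.  22.  50.]
orange [449. 195.  60.]
oil [569. 416.  60.]
teal [370. -69.  50.]
t []
s [([290, 250, 16, 14, 31], [297.6, 256.8], [0.7400000095367432, 0.6800000071525574, 297.5799865722656, 256.80999755859375]), ([268, 260, 15, 15, 43], [275.0, 267.0], [0.7099999785423279, 0.7099999785423279, 275.0, 267.0])]
```

View pics/crop1.png

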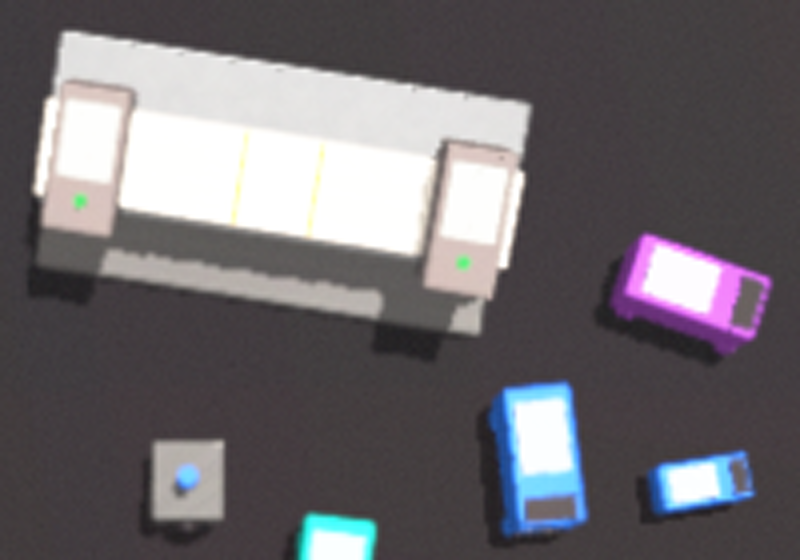

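View pics/crop2.png

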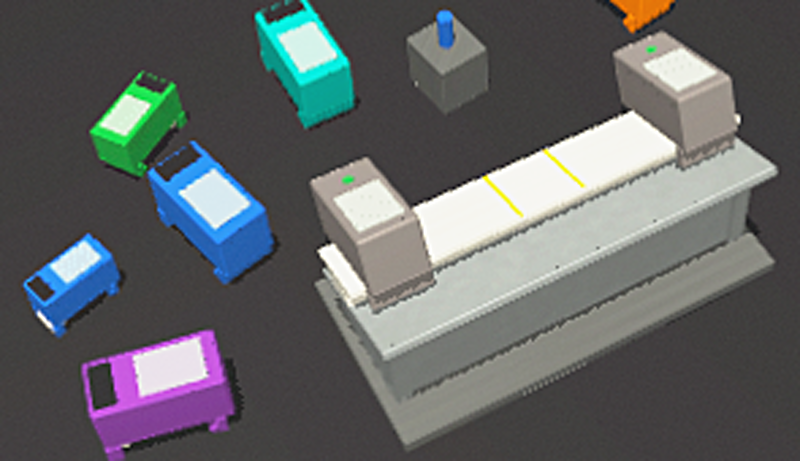

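The large blue module at crop (540,460) is the target. Its black pad faces the robot and its window/lip end points away, like the fitted grey ones. The yellow marks are at top (310,154) and (329,157).

```bash
cat >> h.py <<'E'
def tri(t,p,s,q):
    o1,d1=ray(t,*p);o2,d2=ray(s,*q)
    A=np.array([d1,-d2]).T;k=np.linalg.lstsq(A,o2-o1,rcond=None)[0];P,Q=o1+k[0]*d1,o2+k[1]*d2;return (P+Q)/2,np.linalg.norm(P-Q)
E
python3 - <<'E'
from h import *
import pickle
cs=pickle.load(open('c0.pkl','rb'));t=cs['top'];s=cs['scene']
T=lambda x,y:(250+x/4,110+y/4)
S=lambda x,y:(90+x*295/800,195+y*170/461)
n=['Bfar','Bnear','Afar','Anear']
tp=[T(246,133),T(234,222),T(323,145),T(310,235)];sp=[S(583,187),S(545,150),S(521,216),S(487,178)]
P=[]
for a,p,q in zip(n,tp,sp):
    X,e=tri(t,p,s,q);P.append(X);print(a,X.round(1),round(e,1))
c=np.mean(P,0);print('mid',c.round(1),[ (P[i]-P[i+1]).round(1) for i in(0,2)])
f=[onz(t,*T(62,32),110),onz(t,*T(530,102),110)];d=f[0]-f[1];print('yaw far edge',np.degrees(np.arctan2(-d[0],d[1])),np.linalg.norm(d))
f=[onz(t,*T(40,265),10),onz(t,*T(478,333),10)];d=f[0]-f[1];print('yaw near edge',np.degrees(np.arctan2(-d[0],d[1])),np.linalg.norm(d))
# blue top face
h=cv2.cvtColor(t['frame'],cv2.COLOR_RGB2HSV)
w={'TL':T(503,385),'TR':T(572,382),'BR':T(586,526),'BL':T(512,532)}
W={k:onz(t,*v,60) for k,v in w.items()};print({k:v.round(1).tolist() for k,v in W.items()})
x=(W['TL']+W['TR']-W['BL']-W['BR'])/2;y=(W['TL']+W['BL']-W['TR']-W['BR'])/2
print('blue c',np.mean(list(W.values()),0).round(1),np.linalg.norm(x),np.linalg.norm(y),np.degrees(np.arctan2(x[1],x[0])),np.degrees(np.arctan2(-y[0],y[1])))
sc={'pad':tri(t,T(551,510),s,S(182,158)),'win':tri(t,T(543,435),s,S(214,197))};print(sc)
print(status.get_obs()['ee_rot'].round(3).tolist())
E
```

```text
Bfar [652.5 -12.1 107.9] 4.7
Bnear [600.   -3.9  90.6] 6.7
Afar [644.9 -59.9 107.7] 5.2
Anear [592.4 -50.9  88.8] 8.5
mid [622.4 -31.7  98.8] [array([52.5, -8.2, 17.3]), array([52.5, -8.9, 19. ])]
yaw far edge -8.818720089997958 297.5366051664642
yaw near edge -9.03593737208795 295.32558537524085
{'TL': [498.7, -179.0, 60.0], 'TR': [500.6, -223.7, 60.0], 'BR': [408.3, -230.3, 60.0], 'BL': [404.8, -182.8, 60.0]}
blue c [ 453.1 -204.    60. ] 93.18443820361978 46.20690693715358 3.1963797452222007 3.3635024097696284
{'pad': (array([ 420.37376659, -203.33806598,   63.05143939]), np.float64(9.030451604825386)), 'win': (array([ 467.33116481, -201.20475057,   62.65270833]), np.float64(5.092466524900842))}
[[-0.946, 0.324, -0.0], [0.324, 0.946, -0.001], [0.0, -0.001, -1.0]]
```

drive_tool([
  {"jaw": 0, "offset": [-1, -1, 0], "turn": [0, 0, -0.925]},
  {"jaw": 0, "offset": [-1, -1, 0], "turn": [0, 0, -0.925]},
  {"jaw": 0, "offset": [-1, -1, 0], "turn": [0, 0, -0.925]},
  {"jaw": 0, "offset": [-1, -1, 0], "turn": [0, 0, -0.925]},
  {"jaw": 0, "offset": [-1, -1, 0], "turn": [0, 0, 0]},
])

```text
time_s: 0.72
position: [308.8, 450.8, 186.1]
ee_rot: [[-0.998, -0.059, -0.0], [-0.059, 0.998, -0.0], [0.0, -0.0, -1.0]]
contact_force: [0.4, -0.3, -0.6]
width: 95.0
grasp_force: 0.0
```

drive_tool([
  {"jaw": 0, "offset": [-1, -1, 0], "turn": [0, 0, 0]},
  {"jaw": 0, "offset": [-1, -1, 0], "turn": [0, 0, 0]},
  {"jaw": 0, "offset": [-1, -1, 0], "turn": [0, 0, 0]},
  {"jaw": 0, "offset": [-1, -1, 0], "turn": [0, 0, 0]},
  {"jaw": 0, "offset": [-1, -1, 0], "turn": [0, 0, 0]},
])

```text
time_s: 1.35
position: [441.0, 333.4, 186.0]
ee_rot: [[-0.998, -0.058, -0.0], [-0.058, 0.998, -0.0], [0.0, -0.0, -1.0]]
contact_force: [0.5, 0.5, 0.0]
width: 94.8
grasp_force: 0.0
```

drive_tool([
  {"jaw": 0, "offset": [0, -1, 0], "turn": [0, 0, 0]},
  {"jaw": 0, "offset": [0, -1, 0], "turn": [0, 0, 0]},
  {"jaw": 0, "offset": [0, -1, 0], "turn": [0, 0, 0]},
  {"jaw": 0, "offset": [0, -1, 0], "turn": [0, 0, 0]},
  {"jaw": 0, "offset": [0, -1, 0], "turn": [0, 0, 0]},
])

```text
time_s: 1.98
position: [447.3, 208.7, 186.0]
ee_rot: [[-0.998, -0.058, -0.0], [-0.058, 0.998, -0.0], [0.0, -0.0, -1.0]]
contact_force: [0.4, 1.2, 0.6]
width: 95.0
grasp_force: 0.0
```

drive_tool([
  {"jaw": 0, "offset": [0, -1, 0], "turn": [0, 0, 0]},
  {"jaw": 0, "offset": [0, -1, 0], "turn": [0, 0, 0]},
  {"jaw": 0, "offset": [0, -1, 0], "turn": [0, 0, 0]},
  {"jaw": 0, "offset": [0, -1, 0], "turn": [0, 0, 0]},
  {"jaw": 0, "offset": [0, -1, 0], "turn": [0, 0, 0]},
])

```text
time_s: 2.6
position: [454.5, 83.9, 186.1]
ee_rot: [[-0.998, -0.058, -0.0], [-0.058, 0.998, 0.0], [0.0, 0.0, -1.0]]
contact_force: [0.7, 0.9, -1.2]
width: 95.3
grasp_force: 0.0
```

drive_tool([
  {"jaw": 0, "offset": [0.06, -1, 0], "turn": [0, 0, 0]},
  {"jaw": 0, "offset": [0.06, -1, 0], "turn": [0, 0, 0]},
  {"jaw": 0, "offset": [0.06, -1, 0], "turn": [0, 0, 0]},
  {"jaw": 0, "offset": [0.06, -1, 0], "turn": [0, 0, 0]},
  {"jaw": 0, "offset": [0.06, -1, 0], "turn": [0, 0, 0]},
])

```text
time_s: 3.22
position: [454.2, -41.3, 186.1]
ee_rot: [[-0.998, -0.058, -0.0], [-0.058, 0.998, 0.0], [0.0, 0.0, -1.0]]
contact_force: [-0.2, -0.2, 0.1]
width: 95.1
grasp_force: 0.0
```

drive_tool([
  {"jaw": 0, "offset": [0.06, -1, 0], "turn": [0, 0, 0]},
  {"jaw": 0, "offset": [0.06, -1, 0], "turn": [0, 0, 0]},
  {"jaw": 0, "offset": [0.06, -1, 0], "turn": [0, 0, 0]},
  {"jaw": 0, "offset": [0.06, -1, 0], "turn": [0, 0, 0]},
  {"jaw": 0, "offset": [0.06, -1, 0], "turn": [0, 0, 0]},
])

```text
time_s: 3.85
position: [453.9, -166.6, 186.1]
ee_rot: [[-0.998, -0.058, -0.0], [-0.058, 0.998, 0.0], [0.0, 0.0, -1.0]]
contact_force: [0.5, -0.2, -0.2]
width: 95.5
grasp_force: 0.0
```

drive_tool([
  {"jaw": 0, "offset": [0.06, -1, 0], "turn": [0, 0, 0]},
  {"jaw": 0, "offset": [0, -0.5, 0], "turn": [0, 0, 0]},
  {"jaw": 0, "offset": [0, 0, 0], "turn": [0, 0, 0]},
  {"jaw": 0, "offset": [0, 0, 0], "turn": [0, 0, 0]},
  {"jaw": 0, "offset": [0, 0, 0], "turn": [0, 0, 0]},
])

```text
time_s: 4.47
position: [454.8, -202.6, 186.3]
ee_rot: [[-0.998, -0.058, -0.0], [-0.058, 0.998, 0.0], [-0.0, 0.0, -1.0]]
contact_force: [1.2, -0.0, -0.2]
width: 94.9
grasp_force: 0.0
```

```bash
python3 - <<'E'
from h import *
import pickle
c=read_camera('wrist');save('w1',c);pickle.dump(c,open('w1.pkl','wb'))
o=status.get_obs();print(o['position'],o['contact_force'],ray(c,280,210))
h=cv2.cvtColor(c['frame'],cv2.COLOR_RGB2HSV);m=cv2.inRange(h,(100,110,60),(125,255,255))
k,l,st,ce=cv2.connectedComponentsWithStats(m);print([(st[i].tolist()) for i in range(1,k) if st[i,4]>100])
E
```

```text
[ 454.84273029 -202.68724024  186.28989448] [0.00207735 0.62396109 0.26972215] (array([ 381.58025243, -207.24017131,  384.98786938]), array([ 0.25945347,  0.02224967, -0.96549928]))
[[252, 144, 50, 98, 1671], [137, 151, 69, 38, 587], [503, 189, 34, 20, 410]]
```

View pics/w1.png

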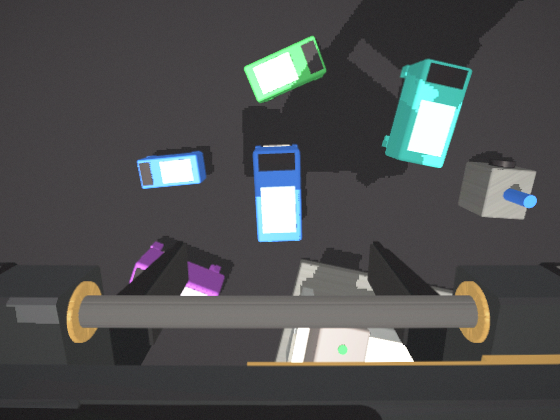

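The wrist view shows the blue module at (278,192), with its pad end at row ~152, its lip end at row ~240 and its sides at columns ~255–301.

```bash
python3 - <<'E'
from h import *
import pickle
c=pickle.load(open('w1.pkl','rb'))
h=cv2.cvtColor(c['frame'],cv2.COLOR_RGB2HSV)
sub=np.zeros(h.shape[:2],np.uint8);m=cv2.inRange(h,(95,60,40),(130,255,255));sub[135:250,240:310]=m[135:250,240:310]
sub=cv2.morphologyEx(sub,cv2.MORPH_CLOSE,np.ones((3,3)))
for r in range(142,246,8):
    x=np.where(sub[r])[0]; 
    if len(x): 
        a,b=onz(c,x[0],r+.5,60),onz(c,x[-1]+1,r+.5,60); print(r,x[0],x[-1]+1,a[:2].round(1),b[:2].round(1),abs(a[1]-b[1]).round(1))
for col in(262,270,280,290,296):
    y=np.where(sub[:,col])[0];print(col,y[0],y[-1]+1,onz(c,col,y[0],60)[:2].round(1),onz(c,col,y[-1]+1,60)[:2].round(1))
E
```

```text
150 253 300 [ 413.8 -228. ] [ 411.3 -184.8] 43.1
158 252 301 [ 421.2 -228.6] [ 418.5 -183.3] 45.2
166 253 301 [ 428.5 -227.4] [ 425.9 -182.8] 44.6
174 253 301 [ 436.  -227.1] [ 433.4 -182.2] 44.8
182 254 302 [ 443.6 -225.8] [ 440.9 -180.7] 45.1
190 254 302 [ 451.3 -225.5] [ 448.6 -180.1] 45.4
198 255 302 [ 459.  -224.2] [ 456.4 -179.5] 44.7
206 255 302 [ 466.8 -223.9] [ 464.2 -178.9] 45.0
214 256 302 [ 474.8 -222.6] [ 472.2 -178.3] 44.3
222 256 302 [ 482.8 -222.3] [ 480.2 -177.7] 44.6
230 257 302 [ 490.9 -220.9] [ 488.4 -177. ] 43.9
238 257 302 [ 499.2 -220.6] [ 496.6 -176.4] 44.2
262 146 242 [ 409.3 -219.9] [ 502.6 -215.5]
270 147 242 [ 409.7 -212.5] [ 502.1 -207.6]
280 146 242 [ 408.3 -203.4] [ 501.5 -197.8]
290 146 241 [ 407.7 -194.3] [ 499.9 -188. ]
296 144 241 [ 405.6 -188.9] [ 499.6 -182.1]
```

drive_tool([
  {"jaw": 60, "offset": [0, 0, 1], "turn": [0, 0, -0.28]},
  {"jaw": 60, "offset": [0, 0, 1], "turn": [0, 0, 0]},
  {"jaw": 60, "offset": [0, 0, 1], "turn": [0, 0, 0]},
  {"jaw": 60, "offset": [0, 0, 1], "turn": [0, 0, 0]},
  {"jaw": 60, "offset": [0, 0, 0], "turn": [0, 0, 0]},
])

```text
time_s: 5.15
position: [454.2, -202.6, 85.2]
ee_rot: [[-0.996, -0.087, -0.002], [-0.087, 0.996, 0.002], [0.002, 0.002, -1.0]]
contact_force: [0.6, 0.1, 0.3]
width: 72.5
grasp_force: 0.0
```

drive_tool([
  {"jaw": 60, "offset": [0, 0, 1], "turn": [0, 0, 0]},
  {"jaw": 60, "offset": [0, 0, 0.8], "turn": [0, 0, 0]},
  {"jaw": 60, "offset": [0, 0, 0.6], "turn": [0, 0, 0]},
  {"jaw": 60, "offset": [0, 0, 0], "turn": [0, 0, 0]},
  {"jaw": 60, "offset": [0, 0, 0], "turn": [0, 0, 0]},
])

```text
time_s: 5.78
position: [455.2, -203.4, 26.9]
ee_rot: [[-0.996, -0.087, 0.001], [-0.087, 0.996, -0.0], [-0.001, -0.0, -1.0]]
contact_force: [0.9, 0.4, -0.5]
width: 72.7
grasp_force: 0.0
```

drive_tool([
  {"jaw": 255, "offset": [0, 0, 0], "turn": [0, 0, 0]},
  {"jaw": 255, "offset": [0, 0, 0], "turn": [0, 0, 0]},
  {"jaw": 255, "offset": [0, 0, 0], "turn": [0, 0, 0]},
  {"jaw": 255, "offset": [0, 0, 0], "turn": [0, 0, 0]},
  {"jaw": 255, "offset": [0, 0, 0], "turn": [0, 0, 0]},
])

```text
time_s: 6.4
position: [454.8, -203.3, 26.3]
ee_rot: [[-0.996, -0.087, 0.0], [-0.087, 0.996, 0.0], [-0.0, 0.0, -1.0]]
contact_force: [-0.1, 1.2, 3.2]
width: 43.6
grasp_force: 30.0
```

```bash
python3 - <<'E'
from h import *
import pickle
c=read_camera('wrist');save('w2',c);pickle.dump(c,open('w2.pkl','wb'))
o=status.get_obs();print({k:np.round(o[k],2).tolist() for k in('time_s','position','ee_rot','contact_force','wrist_torque','width','grasp_force')})
E
```

```text
{'time_s': 6.45, 'position': [454.84, -203.26, 26.32], 'ee_rot': [[-1.0, -0.09, 0.0], [-0.09, 1.0, 0.0], [-0.0, 0.0, -1.0]], 'contact_force': [-0.34, 1.12, 3.66], 'wrist_torque': [0.13, 0.08, -0.05], 'width': 43.64, 'grasp_force': 29.97}
```

View pics/w2.png

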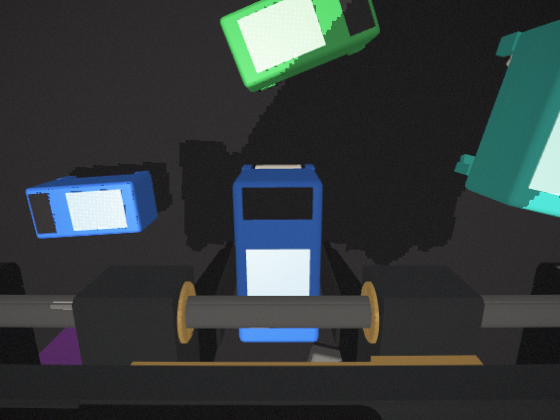

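Module is gripped square: width 43.6 mm, pad edge at row ~185, lip end at row ~341. I'll lift it and measure the stand while travelling.

drive_tool([
  {"jaw": 255, "offset": [0, 0, -0.4], "turn": [0, 0, 0]},
  {"jaw": 255, "offset": [0, 0, -1], "turn": [0, 0, 0]},
  {"jaw": 255, "offset": [0, 0, -1], "turn": [0, 0, 0]},
  {"jaw": 255, "offset": [0, 0, -1], "turn": [0, 0, 0]},
  {"jaw": 255, "offset": [0, 0, -1], "turn": [0, 0, 0]},
])

```text
time_s: 7.08
position: [454.5, -203.2, 137.5]
ee_rot: [[-0.996, -0.087, -0.0], [-0.087, 0.996, 0.0], [0.0, 0.0, -1.0]]
contact_force: [0.5, -0.6, -2.9]
width: 43.5
grasp_force: 30.0
```

drive_tool([
  {"jaw": 255, "offset": [0, 0, -1], "turn": [0, 0, 0]},
  {"jaw": 255, "offset": [0, 0, -1], "turn": [0, 0, 0]},
  {"jaw": 255, "offset": [0, 0, -1], "turn": [0, 0, 0]},
  {"jaw": 255, "offset": [0, 0, 0], "turn": [0, 0, 0]},
  {"jaw": 255, "offset": [0, 0, 0], "turn": [0, 0, 0]},
])

```text
time_s: 7.7
position: [454.3, -203.0, 210.4]
ee_rot: [[-0.996, -0.087, -0.001], [-0.087, 0.996, 0.001], [0.001, 0.001, -1.0]]
contact_force: [-0.0, 0.3, -1.8]
width: 43.5
grasp_force: 30.0
```

```bash
python3 - <<'E'
from h import *
import pickle
o=status.get_obs();print({k:np.round(o[k],2).tolist() for k in('time_s','position','contact_force','wrist_torque','width','grasp_force')})
c=pickle.load(open('w2.pkl','rb'))
for p in((278,185),(278,341),(235,190),(321,190),(240,335),(319,335)): print(p,onz(c,*p,60).round(1))
cs=pickle.load(open('c0.pkl','rb'));t=cs['top'];s=cs['scene']
T=lambda x,y:(250+x/4,110+y/4)
S=lambda x,y:(90+x*295/800,195+y*170/461)
ax=np.array([np.cos(np.radians(-8.9)),np.sin(np.radians(-8.9)),0]);ay=np.array([-ax[1],ax[0],0])
for z in(5,12):
    a,b=onz(t,*T(40,265),z),onz(t,*T(478,333),z);print('near top',z,a.round(1),b.round(1),((a+b)/2+75*ax).round(1))
for z in(0,12):
    a,b=onz(s,*S(407,447),z),onz(s,*S(773,264),z);d=b-a;print('far scene',a.round(1),b.round(1),np.linalg.norm(d),np.degrees(np.arctan2(-d[0],d[1])),((a+b)/2-75*ax).round(1))
a,e=tri(t,T(62,32),s,S(777,170));b,f=tri(t,T(530,102),s,S(387,357));print('plate far',a.round(1),e,b.round(1),f,((a+b)/2).round(1))
# marks vs both views on plane z=105ish
for n,p,q in(('Bfar',T(246,133),S(583,187)),('Bnear',T(234,222),S(545,150)),('Afar',T(323,145),S(521,216)),('Anear',T(310,235),S(487,178))):
    z=115 if 'far' in n else 95
    print(n,onz(t,*p,z).round(1),onz(s,*q,z).round(1))
E
```

```text
{'time_s': 7.7, 'position': [454.3, -203.02, 210.45], 'contact_force': [-0.01, 0.31, -1.84], 'wrist_torque': [0.08, 0.06, 0.02], 'width': 43.46, 'grasp_force': 29.97}
(278, 185) [ 413.7 -207.    60. ]
(278, 341) [ 499.8 -199.5   60. ]
(235, 190) [ 417.9 -227.4   60. ]
(321, 190) [ 414.3 -186.2   60. ]
(240, 335) [ 497.8 -220.3   60. ]
(319, 335) [ 494.1 -177.6   60. ]
near top 5 [587.8 120.3   5. ] [ 541.2 -172.5    5. ] [638.6 -37.7   5. ]
near top 12 [586.4 119.9  12. ] [ 540.1 -171.4   12. ] [637.3 -37.4  12. ]
far scene [ 686.1 -188.8    0. ] [734.3 107.5   0. ] 300.1998645401429 -9.243526400336089 [636.1 -29.1   0. ]
far scene [ 691.7 -191.8   12. ] [739.3 100.5  12. ] 296.20046922491514 -9.243526400336131 [641.4 -34.   12. ]
plate far [721.4 103.9 101.2] 5.6863843567815735 [ 674.8 -191.1  103.1] 6.844116053993986 [698.1 -43.6 102.2]
Bfar [649.3 -13.7 115. ] [657.7 -13.6 115. ]
Bnear [597.1  -6.5  95. ] [604.3  -3.2  95. ]
Afar [641.6 -61.4 115. ] [650.4 -60.8 115. ]
Anear [588.8 -54.   95. ] [598.4 -50.   95. ]
```

Stand origin ≈ (637.5, -34), yaw -9°. The rail sits ≈15 mm down the slope, so its top edge is near (651, -36, 109.7). I'm going above it.

drive_tool([
  {"jaw": 255, "offset": [0, 0, 0], "turn": [0, 0, 0.78]},
  {"jaw": 255, "offset": [0, 0, 0], "turn": [0, 0, 0.78]},
  {"jaw": 255, "offset": [0, 0, 0], "turn": [0, 0, 0.77]},
  {"jaw": 255, "offset": [-0.75, 1, 0], "turn": [0, 0, 0]},
  {"jaw": 255, "offset": [-0.75, 1, 0], "turn": [0, 0, 0]},
])

```text
time_s: 8.32
position: [499.6, -159.2, 209.9]
ee_rot: [[-0.988, 0.157, -0.002], [0.157, 0.988, 0.001], [0.002, 0.001, -1.0]]
contact_force: [-0.7, -0.1, -1.8]
width: 43.6
grasp_force: 30.0
```

drive_tool([
  {"jaw": 255, "offset": [-0.75, 1, 0], "turn": [0, 0, 0]},
  {"jaw": 255, "offset": [-0.75, 1, 0], "turn": [0, 0, 0]},
  {"jaw": 255, "offset": [-0.75, 1, 0], "turn": [0, 0, 0]},
  {"jaw": 255, "offset": [-0.75, 1, 0], "turn": [0, 0, 0]},
  {"jaw": 255, "offset": [-0.75, 1, 0], "turn": [0, 0, 0]},
])

```text
time_s: 8.95
position: [612.0, -50.1, 209.6]
ee_rot: [[-0.988, 0.156, -0.002], [0.156, 0.988, 0.001], [0.002, 0.0, -1.0]]
contact_force: [-0.5, -0.6, -1.6]
width: 43.2
grasp_force: 30.0
```

drive_tool([
  {"jaw": 255, "offset": [-0.75, 0.85, 0], "turn": [0, 0, 0]},
  {"jaw": 255, "offset": [0, 0, 0.5], "turn": [0, 0, 0]},
  {"jaw": 255, "offset": [0, 0, 0.5], "turn": [0, 0, 0]},
  {"jaw": 255, "offset": [0, 0, 0], "turn": [0, 0, 0]},
  {"jaw": 255, "offset": [0, 0, 0], "turn": [0, 0, 0]},
])

```text
time_s: 9.57
position: [633.4, -33.4, 186.4]
ee_rot: [[-0.988, 0.157, 0.0], [0.157, 0.988, 0.0], [-0.0, 0.0, -1.0]]
contact_force: [0.9, -0.4, -2.3]
width: 43.8
grasp_force: 30.0
```

```bash
python3 - <<'E'
from h import *
import pickle
cs={n:read_camera(n) for n in('scene','top','wrist')};pickle.dump(cs,open('c1.pkl','wb'))
o=status.get_obs();print({k:np.round(o[k],2).tolist() for k in('time_s','position','ee_rot','contact_force','wrist_torque','width')})
a=cv2.resize(cs['scene']['frame'][180:320,190:390],(400,280),interpolation=cv2.INTER_CUBIC)
w=cv2.resize(cs['wrist']['frame'],(400,300))
b=cv2.resize(cs['top']['frame'][110:210,240:400],(400,250),interpolation=cv2.INTER_CUBIC)
im=np.zeros((550,800,3),np.uint8);im[:280,:400]=a;im[:300,400:]=w;im[300:,:400]=b
cv2.imwrite('pics/m1.png',im[:,:,::-1])
E
```

```text
{'time_s': 9.72, 'position': [633.68, -33.18, 186.77], 'ee_rot': [[-0.99, 0.16, 0.0], [0.16, 0.99, -0.0], [-0.0, 0.0, -1.0]], 'contact_force': [0.02, -0.05, -3.53], 'wrist_torque': [0.02, -0.02, -0.04], 'width': 43.47}
```

View pics/m1.png

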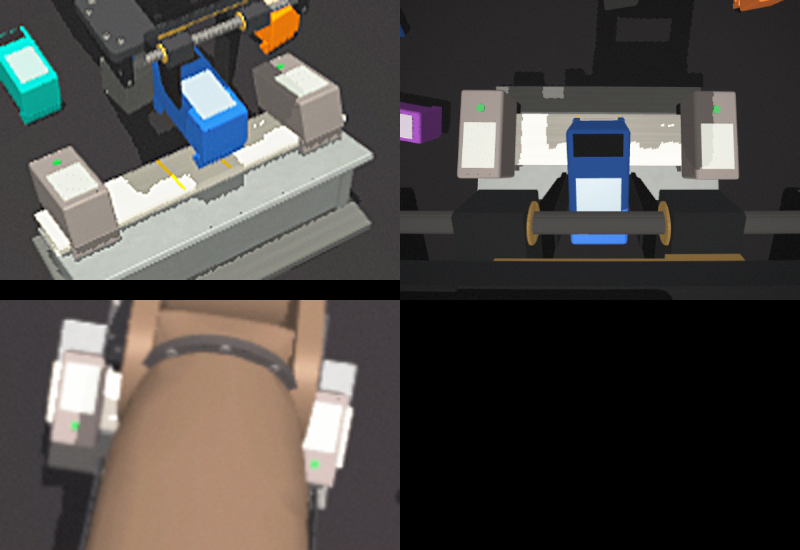

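drive_tool([
  {"jaw": 255, "offset": [0, 0, 0.8], "turn": [0, 0, 0]},
  {"jaw": 255, "offset": [0, 0, 0.8], "turn": [0, 0, 0]},
  {"jaw": 255, "offset": [0, 0, 0.48], "turn": [0, 0, 0]},
  {"jaw": 255, "offset": [0, 0, 0], "turn": [0, 0, 0]},
  {"jaw": 255, "offset": [0, 0, 0], "turn": [0, 0, 0]},
])

```text
time_s: 10.35
position: [634.0, -33.0, 135.0]
ee_rot: [[-0.988, 0.156, 0.001], [0.156, 0.988, -0.0], [-0.001, 0.0, -1.0]]
contact_force: [-0.2, 1.0, -2.5]
width: 43.3
grasp_force: 30.0
```

```bash
python3 - <<'E'
from h import *
import pickle
c=read_camera('scene');pickle.dump(c,open('c2.pkl','wb'))
o=status.get_obs();print({k:np.round(o[k],2).tolist() for k in('time_s','position','contact_force','wrist_torque','width')})
p=o['position'];R=o['ee_rot'];ax=-R[:,0];ay=R[:,1]
f=c['frame'][190:290,230:350].copy();k=6.5
a=cv2.resize(f,None,fx=k,fy=k,interpolation=cv2.INTER_CUBIC)
D=np.array([637.5,-34,105.]);X=np.cos(np.radians(20))*ax+[0,0,np.sin(np.radians(20))]
def d(P,col):
    u=(proj(c,P)-[230,190]+.5)*k;cv2.circle(a,tuple(int(v) for v in u),4,col,-1)
for y in(-60,-40,-30,30,40,60): d(D+15*X+y*ay,(255,0,0))
for y in(-22,22): d(p+26*ax+y*ay-[0,0,20.3],(0,255,0));d(p+46*ax+y*ay-[0,0,11.3],(255,0,255))
cv2.imwrite('pics/m2.png',a[:600,:,::-1]);print(a.shape)
E
```

```text
{'time_s': 10.4, 'position': [634.06, -32.97, 135.08], 'contact_force': [0.47, 0.54, -1.3], 'wrist_torque': [0.04, 0.04, 0.0], 'width': 43.14}
(650, 780, 3)
```

View pics/m2.png

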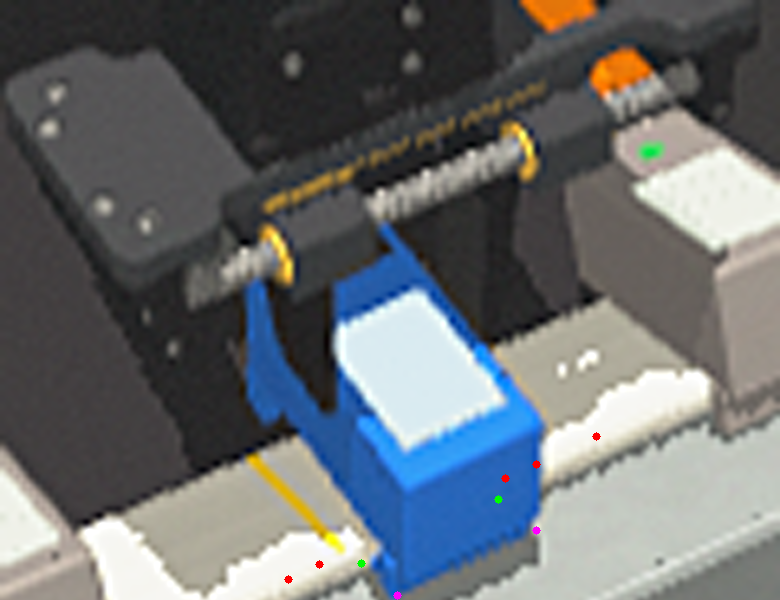

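The module is level above the edge, and the predicted corner points (magenta) match its end. The visible edge lies 2–4 mm beyond the red line, so I'm shifting 3 mm uphill and feeling downwards.

drive_tool([
  {"jaw": 255, "offset": [-0.12, 0, 0], "turn": [0, 0, 0]},
  {"jaw": 255, "offset": [0, 0, 0.08], "turn": [0, 0, 0]},
  {"jaw": 255, "offset": [0, 0, 0.08], "turn": [0, 0, 0]},
  {"jaw": 255, "offset": [0, 0, 0.04], "turn": [0, 0, 0]},
  {"jaw": 255, "offset": [0, 0, 0], "turn": [0, 0, 0]},
])

```text
time_s: 11.02
position: [636.5, -33.3, 129.1]
ee_rot: [[-0.988, 0.156, -0.0], [0.156, 0.988, 0.0], [0.0, 0.0, -1.0]]
contact_force: [-0.2, 0.4, -2.1]
width: 43.2
grasp_force: 30.0
```

drive_tool([
  {"jaw": 255, "offset": [0, 0, 0.03], "turn": [0, 0, 0]},
  {"jaw": 255, "offset": [0, 0, 0.03], "turn": [0, 0, 0]},
  {"jaw": 255, "offset": [0, 0, 0.02], "turn": [0, 0, 0]},
  {"jaw": 255, "offset": [0, 0, 0], "turn": [0, 0, 0]},
  {"jaw": 255, "offset": [0, 0, 0], "turn": [0, 0, 0]},
])

```text
time_s: 11.65
position: [636.6, -33.4, 127.3]
ee_rot: [[-0.988, 0.156, 0.0], [0.156, 0.988, 0.0], [-0.0, 0.0, -1.0]]
contact_force: [0.2, 0.2, -2.2]
width: 43.7
grasp_force: 30.0
```

drive_tool([
  {"jaw": 255, "offset": [0, 0, 0.03], "turn": [0, 0, 0]},
  {"jaw": 255, "offset": [0, 0, 0.03], "turn": [0, 0, 0]},
  {"jaw": 255, "offset": [0, 0, 0.02], "turn": [0, 0, 0]},
  {"jaw": 255, "offset": [0, 0, 0], "turn": [0, 0, 0]},
  {"jaw": 255, "offset": [0, 0, 0], "turn": [0, 0, 0]},
])

```text
time_s: 12.28
position: [636.6, -33.4, 125.3]
ee_rot: [[-0.988, 0.156, 0.0], [0.156, 0.988, 0.0], [-0.0, 0.0, -1.0]]
contact_force: [0.6, 0.7, -2.5]
width: 43.7
grasp_force: 30.0
```

drive_tool([
  {"jaw": 255, "offset": [0, 0, 0.02], "turn": [0, 0, 0]},
  {"jaw": 255, "offset": [0, 0, 0.02], "turn": [0, 0, 0]},
  {"jaw": 255, "offset": [0, 0, 0.02], "turn": [0, 0, 0]},
  {"jaw": 255, "offset": [0, 0, 0], "turn": [0, 0, 0]},
  {"jaw": 255, "offset": [0, 0, 0], "turn": [0, 0, 0]},
])

```text
time_s: 12.9
position: [636.6, -33.4, 123.8]
ee_rot: [[-0.988, 0.156, 0.0], [0.156, 0.988, 0.0], [-0.0, 0.0, -1.0]]
contact_force: [0.2, -0.1, -2.4]
width: 43.8
grasp_force: 30.0
```

drive_tool([
  {"jaw": 255, "offset": [0, 0, 0.02], "turn": [0, 0, 0]},
  {"jaw": 255, "offset": [0, 0, 0.02], "turn": [0, 0, 0]},
  {"jaw": 255, "offset": [0, 0, 0], "turn": [0, 0, 0]},
  {"jaw": 255, "offset": [0, 0, 0], "turn": [0, 0, 0]},
  {"jaw": 255, "offset": [0, 0, 0], "turn": [0, 0, 0]},
])

```text
time_s: 13.52
position: [636.6, -33.3, 122.8]
ee_rot: [[-0.988, 0.156, 0.0], [0.156, 0.988, 0.0], [-0.0, 0.0, -1.0]]
contact_force: [-0.4, 0.2, -0.9]
width: 43.5
grasp_force: 30.0
```

drive_tool([
  {"jaw": 255, "offset": [0, 0, 0.02], "turn": [0, 0, 0]},
  {"jaw": 255, "offset": [0, 0, 0.02], "turn": [0, 0, 0]},
  {"jaw": 255, "offset": [0, 0, 0], "turn": [0, 0, 0]},
  {"jaw": 255, "offset": [0, 0, 0], "turn": [0, 0, 0]},
  {"jaw": 255, "offset": [0, 0, 0], "turn": [0, 0, 0]},
])

```text
time_s: 14.15
position: [636.5, -33.3, 122.3]
ee_rot: [[-0.988, 0.156, 0.0], [0.156, 0.988, 0.0], [-0.0, 0.0, -1.0]]
contact_force: [-3.7, 0.3, 5.8]
width: 44.0
grasp_force: 30.0
```

The reaction direction (-x, +z) says the lip leg touched the grey plate beyond the edge, so the lip is past the rail and low enough. I'm backing off 1.8 mm and drawing towards the robot.

drive_tool([
  {"jaw": 255, "offset": [0, 0, -0.07], "turn": [0, 0, 0]},
  {"jaw": 255, "offset": [0.08, 0, 0], "turn": [0, 0, 0]},
  {"jaw": 255, "offset": [0.08, 0, 0], "turn": [0, 0, 0]},
  {"jaw": 255, "offset": [0.04, 0, 0], "turn": [0, 0, 0]},
  {"jaw": 255, "offset": [0, 0, 0], "turn": [0, 0, 0]},
])

```text
time_s: 14.78
position: [631.6, -32.6, 123.4]
ee_rot: [[-0.988, 0.156, -0.0], [0.156, 0.988, 0.0], [0.0, 0.0, -1.0]]
contact_force: [-0.0, 0.4, -1.7]
width: 43.2
grasp_force: 30.0
```

drive_tool([
  {"jaw": 255, "offset": [0.03, 0, 0], "turn": [0, 0, 0]},
  {"jaw": 255, "offset": [0.03, 0, 0], "turn": [0, 0, 0]},
  {"jaw": 255, "offset": [0.02, 0, 0], "turn": [0, 0, 0]},
  {"jaw": 255, "offset": [0, 0, 0], "turn": [0, 0, 0]},
  {"jaw": 255, "offset": [0, 0, 0], "turn": [0, 0, 0]},
])

```text
time_s: 15.4
position: [629.7, -32.3, 123.5]
ee_rot: [[-0.988, 0.156, 0.0], [0.156, 0.988, 0.0], [-0.0, 0.0, -1.0]]
contact_force: [-0.4, -0.2, -1.5]
width: 43.6
grasp_force: 30.0
```

drive_tool([
  {"jaw": 255, "offset": [0.03, 0, 0], "turn": [0, 0, 0]},
  {"jaw": 255, "offset": [0.03, 0, 0], "turn": [0, 0, 0]},
  {"jaw": 255, "offset": [0.02, 0, 0], "turn": [0, 0, 0]},
  {"jaw": 255, "offset": [0, 0, 0], "turn": [0, 0, 0]},
  {"jaw": 255, "offset": [0, 0, 0], "turn": [0, 0, 0]},
])

```text
time_s: 16.02
position: [627.7, -32.0, 123.5]
ee_rot: [[-0.988, 0.156, 0.0], [0.156, 0.988, 0.0], [-0.0, 0.0, -1.0]]
contact_force: [0.0, -0.2, -2.2]
width: 43.9
grasp_force: 30.0
```

drive_tool([
  {"jaw": 255, "offset": [0.02, 0, 0], "turn": [0, 0, 0]},
  {"jaw": 255, "offset": [0.02, 0, 0], "turn": [0, 0, 0]},
  {"jaw": 255, "offset": [0, 0, 0], "turn": [0, 0, 0]},
  {"jaw": 255, "offset": [0, 0, 0], "turn": [0, 0, 0]},
  {"jaw": 255, "offset": [0, 0, 0], "turn": [0, 0, 0]},
])

```text
time_s: 16.65
position: [626.7, -31.8, 123.5]
ee_rot: [[-0.988, 0.156, 0.0], [0.156, 0.988, 0.0], [-0.0, 0.0, -1.0]]
contact_force: [-0.3, 0.3, -2.7]
width: 43.5
grasp_force: 30.0
```

drive_tool([
  {"jaw": 255, "offset": [0.02, 0, 0], "turn": [0, 0, 0]},
  {"jaw": 255, "offset": [0.02, 0, 0], "turn": [0, 0, 0]},
  {"jaw": 255, "offset": [0.02, 0, 0], "turn": [0, 0, 0]},
  {"jaw": 255, "offset": [0, 0, 0], "turn": [0, 0, 0]},
  {"jaw": 255, "offset": [0, 0, 0], "turn": [0, 0, 0]},
])

```text
time_s: 17.27
position: [625.2, -31.6, 123.5]
ee_rot: [[-0.988, 0.156, 0.0], [0.156, 0.988, 0.0], [-0.0, 0.0, -1.0]]
contact_force: [0.2, 0.7, -2.0]
width: 43.3
grasp_force: 30.0
```

drive_tool([
  {"jaw": 255, "offset": [0.02, 0, 0], "turn": [0, 0, 0]},
  {"jaw": 255, "offset": [0.02, 0, 0], "turn": [0, 0, 0]},
  {"jaw": 255, "offset": [0, 0, 0], "turn": [0, 0, 0]},
  {"jaw": 255, "offset": [0, 0, 0], "turn": [0, 0, 0]},
  {"jaw": 255, "offset": [0, 0, 0], "turn": [0, 0, 0]},
])

```text
time_s: 17.9
position: [624.2, -31.4, 123.5]
ee_rot: [[-0.988, 0.156, 0.0], [0.156, 0.988, 0.0], [-0.0, 0.0, -1.0]]
contact_force: [-0.5, -0.1, -1.9]
width: 43.5
grasp_force: 30.0
```

drive_tool([
  {"jaw": 255, "offset": [0.02, 0, 0], "turn": [0, 0, 0]},
  {"jaw": 255, "offset": [0.02, 0, 0], "turn": [0, 0, 0]},
  {"jaw": 255, "offset": [0, 0, 0], "turn": [0, 0, 0]},
  {"jaw": 255, "offset": [0, 0, 0], "turn": [0, 0, 0]},
  {"jaw": 255, "offset": [0, 0, 0], "turn": [0, 0, 0]},
])

```text
time_s: 18.52
position: [623.3, -31.3, 123.5]
ee_rot: [[-0.988, 0.156, 0.0], [0.156, 0.988, 0.0], [-0.0, 0.0, -1.0]]
contact_force: [0.2, 0.4, -2.4]
width: 43.3
grasp_force: 30.0
```

drive_tool([
  {"jaw": 255, "offset": [0.02, 0, 0], "turn": [0, 0, 0]},
  {"jaw": 255, "offset": [0.02, 0, 0], "turn": [0, 0, 0]},
  {"jaw": 255, "offset": [0, 0, 0], "turn": [0, 0, 0]},
  {"jaw": 255, "offset": [0, 0, 0], "turn": [0, 0, 0]},
  {"jaw": 255, "offset": [0, 0, 0], "turn": [0, 0, 0]},
])

```text
time_s: 19.15
position: [622.3, -31.1, 123.5]
ee_rot: [[-0.988, 0.156, 0.0], [0.156, 0.988, 0.0], [-0.0, 0.0, -1.0]]
contact_force: [-0.1, 0.3, -2.7]
width: 43.3
grasp_force: 30.0
```

drive_tool([
  {"jaw": 255, "offset": [0.02, 0, 0], "turn": [0, 0, 0]},
  {"jaw": 255, "offset": [0.02, 0, 0], "turn": [0, 0, 0]},
  {"jaw": 255, "offset": [0, 0, 0], "turn": [0, 0, 0]},
  {"jaw": 255, "offset": [0, 0, 0], "turn": [0, 0, 0]},
  {"jaw": 255, "offset": [0, 0, 0], "turn": [0, 0, 0]},
])

```text
time_s: 19.77
position: [621.4, -31.0, 123.5]
ee_rot: [[-0.988, 0.156, 0.0], [0.156, 0.988, 0.0], [-0.0, 0.0, -1.0]]
contact_force: [2.0, 0.0, -2.9]
width: 43.9
grasp_force: 30.0
```

drive_tool([
  {"jaw": 255, "offset": [0.02, 0, 0], "turn": [0, 0, 0]},
  {"jaw": 255, "offset": [0.02, 0, 0], "turn": [0, 0, 0]},
  {"jaw": 255, "offset": [0, 0, 0], "turn": [0, 0, 0]},
  {"jaw": 255, "offset": [0, 0, 0], "turn": [0, 0, 0]},
  {"jaw": 255, "offset": [0, 0, 0], "turn": [0, 0, 0]},
])

```text
time_s: 20.4
position: [620.8, -30.9, 123.5]
ee_rot: [[-0.988, 0.156, 0.001], [0.156, 0.988, -0.0], [-0.001, 0.0, -1.0]]
contact_force: [5.1, -0.6, -4.4]
width: 43.6
grasp_force: 30.0
```

```bash
python3 - <<'E'
from h import *
c=read_camera('scene')
o=status.get_obs();print({k:np.round(o[k],2).tolist() for k in('time_s','position','contact_force','wrist_torque','width')})
k=6.5;a=cv2.resize(c['frame'][190:282,230:350],None,fx=k,fy=k,interpolation=cv2.INTER_CUBIC)
cv2.imwrite('pics/m3.png',a[:,:,::-1])
E
```

```text
{'time_s': 20.45, 'position': [620.8, -30.87, 123.49], 'contact_force': [4.4, -0.1, -6.02], 'wrist_torque': [-0.1, -1.09, -0.12], 'width': 43.7}
```

View pics/m3.png

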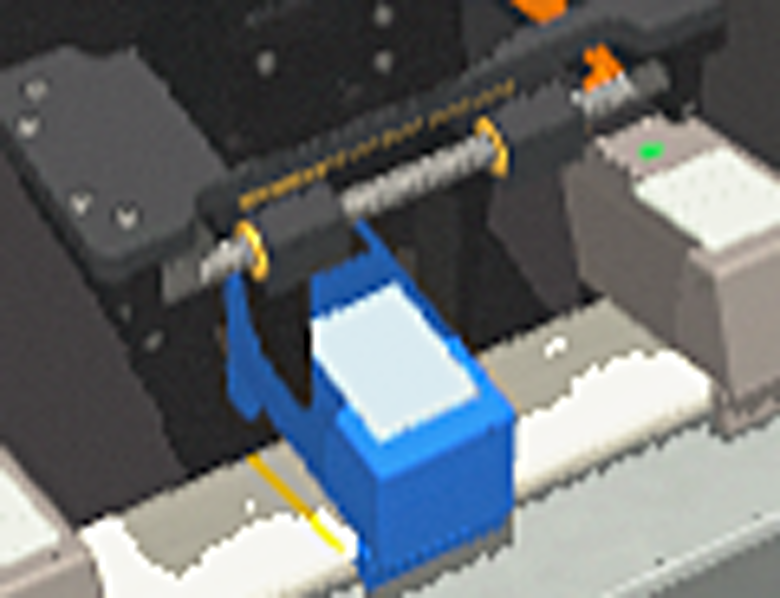

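The reaction is now +4.5 N in x with a downward part, at the place vision predicted. The leg is against the rail edge with the lip under it, so it's hooked. I'm lowering a little to centre the slot.

drive_tool([
  {"jaw": 255, "offset": [0, 0, 0.03], "turn": [0, 0, 0]},
  {"jaw": 255, "offset": [0, 0, 0.03], "turn": [0, 0, 0]},
  {"jaw": 255, "offset": [0, 0, 0], "turn": [0, 0, 0]},
  {"jaw": 255, "offset": [0, 0, 0], "turn": [0, 0, 0]},
  {"jaw": 255, "offset": [0, 0, 0], "turn": [0, 0, 0]},
])

```text
time_s: 21.08
position: [620.4, -30.8, 122.2]
ee_rot: [[-0.988, 0.156, 0.0], [0.156, 0.988, 0.0], [-0.0, 0.0, -1.0]]
contact_force: [3.9, -1.2, -1.2]
width: 43.5
grasp_force: 30.0
```

drive_tool([
  {"jaw": 255, "offset": [0.015, 0, 0.043], "turn": [0, -0.333, 0]},
  {"jaw": 255, "offset": [0.016, 0, 0.043], "turn": [0, -0.333, 0]},
  {"jaw": 255, "offset": [0, 0, 0], "turn": [0, 0, 0]},
  {"jaw": 255, "offset": [0, 0, 0], "turn": [0, 0, 0]},
  {"jaw": 255, "offset": [0, 0, 0], "turn": [0, 0, 0]},
])

```text
time_s: 21.7
position: [619.6, -30.6, 119.7]
ee_rot: [[-0.985, 0.156, 0.068], [0.156, 0.988, -0.011], [-0.069, 0.0, -0.998]]
contact_force: [4.6, -0.0, -3.0]
width: 43.5
grasp_force: 30.0
```

drive_tool([
  {"jaw": 255, "offset": [0.01, 0, 0.03], "turn": [0, -0.2, 0]},
  {"jaw": 255, "offset": [0, 0, 0], "turn": [0, 0, 0]},
  {"jaw": 255, "offset": [0, 0, 0], "turn": [0, 0, 0]},
  {"jaw": 255, "offset": [0, 0, 0], "turn": [0, 0, 0]},
  {"jaw": 255, "offset": [0, 0, 0], "turn": [0, 0, 0]},
])

```text
time_s: 22.32
position: [619.3, -30.6, 119.0]
ee_rot: [[-0.984, 0.156, 0.089], [0.156, 0.988, -0.014], [-0.091, 0.0, -0.996]]
contact_force: [4.5, -0.6, -2.6]
width: 43.6
grasp_force: 30.0
```

drive_tool([
  {"jaw": 255, "offset": [0.01, 0, 0.03], "turn": [0, -0.2, 0]},
  {"jaw": 255, "offset": [0, 0, 0], "turn": [0, 0, 0]},
  {"jaw": 255, "offset": [0, 0, 0], "turn": [0, 0, 0]},
  {"jaw": 255, "offset": [0, 0, 0], "turn": [0, 0, 0]},
  {"jaw": 255, "offset": [0, 0, 0], "turn": [0, 0, 0]},
])

```text
time_s: 22.95
position: [619.2, -30.6, 118.3]
ee_rot: [[-0.982, 0.156, 0.11], [0.155, 0.988, -0.017], [-0.111, 0.0, -0.994]]
contact_force: [3.6, 0.1, -0.6]
width: 43.4
grasp_force: 30.0
```

```bash
python3 - <<'E'
from h import *
o=status.get_obs();print({k:np.round(o[k],3).tolist() for k in('time_s','position','contact_force','wrist_torque','ee_rot')})
E
```

```text
{'time_s': 22.95, 'position': [619.175, -30.608, 118.31], 'contact_force': [3.566, 0.081, -0.597], 'wrist_torque': [0.002, -0.692, -0.073], 'ee_rot': [[-0.982, 0.156, 0.11], [0.155, 0.988, -0.017], [-0.111, 0.0, -0.994]]}
```

drive_tool([
  {"jaw": 255, "offset": [0, 0, 0.02], "turn": [0, -0.15, 0]},
  {"jaw": 255, "offset": [0, 0, 0], "turn": [0, 0, 0]},
  {"jaw": 255, "offset": [0, 0, 0], "turn": [0, 0, 0]},
  {"jaw": 255, "offset": [0, 0, 0], "turn": [0, 0, 0]},
  {"jaw": 255, "offset": [0, 0, 0], "turn": [0, 0, 0]},
])

```text
time_s: 23.58
position: [619.2, -30.6, 117.8]
ee_rot: [[-0.98, 0.156, 0.125], [0.155, 0.988, -0.02], [-0.127, 0.0, -0.992]]
contact_force: [2.7, 0.8, -1.4]
width: 43.6
grasp_force: 30.0
```

drive_tool([
  {"jaw": 70, "offset": [0, 0, 0], "turn": [0, 0, 0]},
  {"jaw": 70, "offset": [0, 0, 0], "turn": [0, 0, 0]},
  {"jaw": 70, "offset": [0, 0, 0], "turn": [0, 0, 0]},
  {"jaw": 70, "offset": [0, 0, 0], "turn": [0, 0, 0]},
  {"jaw": 70, "offset": [0, 0, 0], "turn": [0, 0, 0]},
])

```text
time_s: 24.2
position: [619.2, -30.6, 117.8]
ee_rot: [[-0.98, 0.156, 0.125], [0.155, 0.988, -0.02], [-0.127, 0.0, -0.992]]
contact_force: [-0.4, -0.4, -1.1]
width: 69.3
grasp_force: 0.0
```

drive_tool([
  {"jaw": 70, "offset": [0, 0, -0.5], "turn": [0, 0, 0]},
  {"jaw": 70, "offset": [0, 0, -1], "turn": [0, 0, 0]},
  {"jaw": 70, "offset": [0, 0, -1], "turn": [0, 0, 0]},
  {"jaw": 255, "offset": [0, 0, 0], "turn": [0, 0, 0]},
  {"jaw": 255, "offset": [0, 0, 0], "turn": [0, 0, 0]},
])

```text
time_s: 24.82
position: [611.2, -29.3, 179.4]
ee_rot: [[-0.98, 0.156, 0.125], [0.155, 0.988, -0.02], [-0.127, 0.0, -0.992]]
contact_force: [1.2, -0.8, 0.7]
width: 54.4
grasp_force: 0.0
```

```bash
python3 - <<'E'
from h import *
w=read_camera('wrist');c=read_camera('scene')
o=status.get_obs();print({k:np.round(o[k],3).tolist() for k in('time_s','position','contact_force','wrist_torque','ee_rot','width')})
k=4;a=cv2.resize(c['frame'][190:290,240:340],None,fx=k,fy=k,interpolation=cv2.INTER_CUBIC)
b=cv2.resize(w['frame'][:400,80:480],(400,400))
cv2.imwrite('pics/m4.png',np.hstack([a,b])[:,:,::-1])
import pickle;pickle.dump(w,open('w4.pkl','wb'))
E
```

```text
{'time_s': 24.925, 'position': [611.056, -29.356, 178.862], 'contact_force': [0.535, -0.202, -0.507], 'wrist_torque': [0.08, 0.037, 0.007], 'ee_rot': [[-0.98, 0.156, 0.124], [0.155, 0.988, -0.02], [-0.126, 0.0, -0.992]], 'width': 46.366}
```

View pics/m4.png

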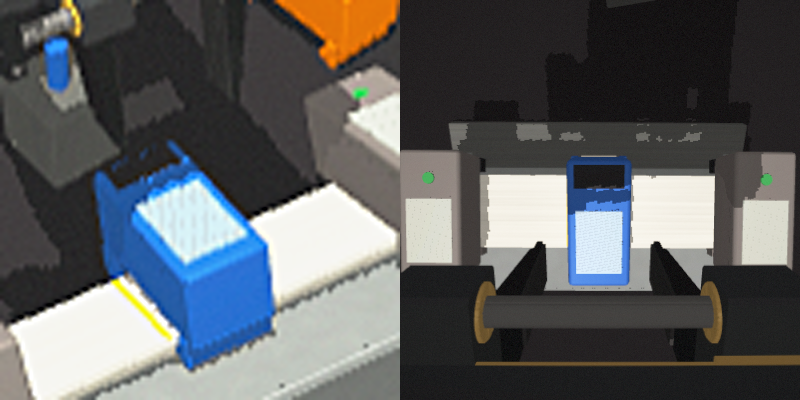

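The wrist and scene views show the module hooked, square between the marks, foot still slightly raised and resting. Next: close the fingers, go square to the rail and press the pad.

drive_tool([
  {"jaw": 255, "offset": [0.7, 0, 0.1], "turn": [0, 0, 0]},
  {"jaw": 255, "offset": [0.7, 0, 0.1], "turn": [0, -0.7, 0]},
  {"jaw": 255, "offset": [0, 0, 0], "turn": [0, -0.7, 0]},
  {"jaw": 255, "offset": [0, 0, 0], "turn": [0, -0.72, 0]},
  {"jaw": 255, "offset": [0, 0, 0], "turn": [0, 0, 0]},
])

```text
time_s: 25.55
position: [576.6, -23.8, 169.6]
ee_rot: [[-0.929, 0.156, 0.336], [0.147, 0.988, -0.053], [-0.34, 0.0, -0.94]]
contact_force: [0.8, 0.7, -0.8]
width: 0.7
grasp_force: 0.0
```

```bash
python3 - <<'E'
from h import *
o=status.get_obs();print({k:np.round(o[k],3).tolist() for k in('time_s','position','contact_force','width')})
R=o['ee_rot'];p=o['position'];print(np.degrees(np.arccos(-R[2,2])))
for n,q in(('raised',(582.7,-24.8,147)),('seated',(575.7,-24.2,130.1))): print(n,(R.T@(np.array(q)-p)).round(1))
E
```

```text
{'time_s': 25.55, 'position': [576.647, -23.833, 169.574], 'contact_force': [0.82, 0.741, -0.836], 'width': 0.732}
19.884539900722757
raised [ 1.9 -0.  23.3]
seated [14.3 -0.5 36.8]
```

drive_tool([
  {"jaw": 255, "offset": [0.1, 0, 0.4], "turn": [0, 0, 0]},
  {"jaw": 255, "offset": [0, 0, 0.3], "turn": [0, 0, 0]},
  {"jaw": 255, "offset": [0, 0, 0.1], "turn": [0, 0, 0]},
  {"jaw": 255, "offset": [0, 0, 0], "turn": [0, 0, 0]},
  {"jaw": 255, "offset": [0, 0, 0], "turn": [0, 0, 0]},
])

```text
time_s: 26.18
position: [582.3, -24.8, 150.8]
ee_rot: [[-0.928, 0.156, 0.338], [0.147, 0.988, -0.053], [-0.342, 0.0, -0.94]]
contact_force: [0.1, 1.2, 0.3]
width: 0.2
grasp_force: 0.0
```

drive_tool([
  {"jaw": 255, "offset": [0, 0, 0.04], "turn": [0, 0, 0]},
  {"jaw": 255, "offset": [0, 0, 0.04], "turn": [0, 0, 0]},
  {"jaw": 255, "offset": [0, 0, 0.04], "turn": [0, 0, 0]},
  {"jaw": 255, "offset": [0, 0, 0], "turn": [0, 0, 0]},
  {"jaw": 255, "offset": [0, 0, 0], "turn": [0, 0, 0]},
])

```text
time_s: 26.8
position: [583.2, -24.9, 147.9]
ee_rot: [[-0.928, 0.156, 0.338], [0.147, 0.988, -0.053], [-0.342, 0.0, -0.94]]
contact_force: [-0.5, 0.2, -0.2]
width: 0.6
grasp_force: 0.0
```

drive_tool([
  {"jaw": 255, "offset": [0.03, 0, 0.04], "turn": [0, 0, 0]},
  {"jaw": 255, "offset": [0.03, 0, 0.04], "turn": [0, 0, 0]},
  {"jaw": 255, "offset": [0.02, 0, 0.02], "turn": [0, 0, 0]},
  {"jaw": 255, "offset": [0, 0, 0], "turn": [0, 0, 0]},
  {"jaw": 255, "offset": [0, 0, 0], "turn": [0, 0, 0]},
])

```text
time_s: 27.42
position: [582.2, -24.8, 144.9]
ee_rot: [[-0.928, 0.156, 0.338], [0.147, 0.988, -0.053], [-0.342, 0.0, -0.94]]
contact_force: [-0.4, 0.1, 0.6]
width: 0.3
grasp_force: 0.0
```

drive_tool([
  {"jaw": 255, "offset": [0.03, 0, 0.03], "turn": [0, 0, 0]},
  {"jaw": 255, "offset": [0.03, 0, 0.03], "turn": [0, 0, 0]},
  {"jaw": 255, "offset": [0, 0, 0], "turn": [0, 0, 0]},
  {"jaw": 255, "offset": [0, 0, 0], "turn": [0, 0, 0]},
  {"jaw": 255, "offset": [0, 0, 0], "turn": [0, 0, 0]},
])

```text
time_s: 28.05
position: [581.3, -24.6, 143.0]
ee_rot: [[-0.928, 0.156, 0.338], [0.147, 0.988, -0.053], [-0.342, 0.0, -0.94]]
contact_force: [-0.0, -0.3, 0.1]
width: 0.7
grasp_force: 0.0
```

drive_tool([
  {"jaw": 255, "offset": [0.03, 0, 0.03], "turn": [0, 0, 0]},
  {"jaw": 255, "offset": [0.03, 0, 0.03], "turn": [0, 0, 0]},
  {"jaw": 255, "offset": [0, 0, 0], "turn": [0, 0, 0]},
  {"jaw": 255, "offset": [0, 0, 0], "turn": [0, 0, 0]},
  {"jaw": 255, "offset": [0, 0, 0], "turn": [0, 0, 0]},
])

```text
time_s: 28.68
position: [580.5, -24.5, 141.1]
ee_rot: [[-0.928, 0.156, 0.338], [0.147, 0.988, -0.053], [-0.342, 0.0, -0.94]]
contact_force: [0.1, -0.6, 0.7]
width: 0.2
grasp_force: 0.0
```

drive_tool([
  {"jaw": 255, "offset": [0.03, 0, 0.03], "turn": [0, 0, 0]},
  {"jaw": 255, "offset": [0.03, 0, 0.03], "turn": [0, 0, 0]},
  {"jaw": 255, "offset": [0, 0, 0], "turn": [0, 0, 0]},
  {"jaw": 255, "offset": [0, 0, 0], "turn": [0, 0, 0]},
  {"jaw": 255, "offset": [0, 0, 0], "turn": [0, 0, 0]},
])

```text
time_s: 29.3
position: [579.6, -24.3, 139.1]
ee_rot: [[-0.928, 0.156, 0.338], [0.147, 0.988, -0.053], [-0.342, 0.0, -0.94]]
contact_force: [-0.2, 0.1, -0.0]
width: 0.1
grasp_force: 0.0
```

drive_tool([
  {"jaw": 255, "offset": [0.03, 0, 0.03], "turn": [0, 0, 0]},
  {"jaw": 255, "offset": [0.03, 0, 0.03], "turn": [0, 0, 0]},
  {"jaw": 255, "offset": [0, 0, 0], "turn": [0, 0, 0]},
  {"jaw": 255, "offset": [0, 0, 0], "turn": [0, 0, 0]},
  {"jaw": 255, "offset": [0, 0, 0], "turn": [0, 0, 0]},
])

```text
time_s: 29.92
position: [578.7, -24.2, 137.2]
ee_rot: [[-0.928, 0.156, 0.338], [0.147, 0.988, -0.053], [-0.342, 0.0, -0.94]]
contact_force: [-0.2, 0.2, -0.8]
width: 0.3
grasp_force: 0.0
```

```bash
python3 - <<'E'
from h import *
import pickle
w=pickle.load(open('w4.pkl','rb'))
h=cv2.cvtColor(w['frame'],cv2.COLOR_RGB2HSV);m=cv2.inRange(h,(95,60,40),(130,255,255));m[:,:230]=0;m[:,330:]=0
for r in(156,160,164,170,180,200,240,270,278,283,286):
    x=np.where(m[r])[0];print(r,(x[0],x[-1]+1,len(x)) if len(x) else None)
M=np.array(w['mtx']);print(M[0,0],w['k1'])
def at(r,x0,x1):
    o,d0=ray(w,x0,r);_,d1=ray(w,x1,r);s=44/np.linalg.norm(d0-d1);return (o+s*(d0+d1)/2).round(1)
for r in(162,170,180,200,240,278):
    x=np.where(m[r])[0];print(r,at(r,x[0],x[-1]+1))
def pr(P):return proj(w,P).round(1)
D=np.array([637.5,-34,105.]);a=np.radians(-9);ax=np.array([np.cos(a),np.sin(a),0]);up=np.array([0,0,1.])
c,s=np.cos(np.radians(20)),np.sin(np.radians(20));X=c*ax+s*up;Z=-s*ax+c*up
E=D+14.3*X-0*Z
for th in(0,4,8,12,14):
    t=np.radians(th);mx=np.cos(t)*X-np.sin(t)*Z;mz=np.sin(t)*X+np.cos(t)*Z
    mid=E-30*mx+22.5*mz
    print(th,'foot top edge',pr(mid-45*mx+22.5*mz),'pad edge near',pr(mid-26*mx+22.5*mz),'lip top',pr(mid+45*mx+22.5*mz),'pad',(mid-34*mx+22.5*mz).round(1))
o=status.get_obs();print(o['contact_force'],o['position'])
E
```

```text
156 (np.int64(251), np.int64(307), 16)
160 (np.int64(248), np.int64(310), 62)
164 (np.int64(246), np.int64(312), 66)
170 (np.int64(246), np.int64(312), 16)
180 (np.int64(247), np.int64(311), 15)
200 (np.int64(248), np.int64(311), 63)
240 (np.int64(248), np.int64(310), 16)
270 (np.int64(248), np.int64(310), 17)
278 (np.int64(248), np.int64(309), 61)
283 (np.int64(249), np.int64(308), 59)
286 None
350.04745267339695 -0.016971226888921945
162 [574.9 -22.8 132.1]
170 [577.9 -23.3 141.2]
180 [586.2 -24.6 136.8]
200 [600.2 -26.4 138.5]
240 [627.4 -31.1 145.7]
278 [654.1 -35.6 152.7]
0 foot top edge [277.1 147.5] pad edge near [277.1 175. ] lip top [277.1 276.2] pad [576.2 -24.3 130.3]
4 foot top edge [277.1 151.4] pad edge near [277.1 179.5] lip top [277.1 280.2] pad [577.8 -24.5 135.5]
8 foot top edge [277.1 156. ] pad edge near [277.1 184.5] lip top [277.1 283.9] pad [579.7 -24.8 140.6]
12 foot top edge [277.1 161.4] pad edge near [277.1 190. ] lip top [277.1 287.4] pad [582.  -25.2 145.5]
14 foot top edge [277.1 164.3] pad edge near [277.1 193. ] lip top [277.1 289. ] pad [583.3 -25.4 148. ]
[-0.21480131  0.15693872 -0.79089277] [578.66785186 -24.19556614 137.19808357]
```

The module had settled at ~6–8°, so the pad is lower than I assumed. Continuing to feel.

drive_tool([
  {"jaw": 255, "offset": [0.02, 0, 0.03], "turn": [0, 0, 0]},
  {"jaw": 255, "offset": [0.02, 0, 0.03], "turn": [0, 0, 0]},
  {"jaw": 255, "offset": [0, 0, 0], "turn": [0, 0, 0]},
  {"jaw": 255, "offset": [0, 0, 0], "turn": [0, 0, 0]},
  {"jaw": 255, "offset": [0, 0, 0], "turn": [0, 0, 0]},
])

```text
time_s: 30.55
position: [578.3, -24.1, 135.5]
ee_rot: [[-0.928, 0.156, 0.338], [0.147, 0.988, -0.053], [-0.342, 0.0, -0.94]]
contact_force: [-0.6, 0.1, -0.2]
width: 0.5
grasp_force: 0.0
```

drive_tool([
  {"jaw": 255, "offset": [0.01, 0, 0.03], "turn": [0, 0, 0]},
  {"jaw": 255, "offset": [0.01, 0, 0.03], "turn": [0, 0, 0]},
  {"jaw": 255, "offset": [0, 0, 0], "turn": [0, 0, 0]},
  {"jaw": 255, "offset": [0, 0, 0], "turn": [0, 0, 0]},
  {"jaw": 255, "offset": [0, 0, 0], "turn": [0, 0, 0]},
])

```text
time_s: 31.18
position: [578.3, -24.1, 133.8]
ee_rot: [[-0.928, 0.156, 0.338], [0.147, 0.988, -0.053], [-0.342, 0.0, -0.94]]
contact_force: [-0.6, 1.1, -0.1]
width: 0.2
grasp_force: 0.0
```

drive_tool([
  {"jaw": 255, "offset": [0, 0, 0.03], "turn": [0, 0, 0]},
  {"jaw": 255, "offset": [0, 0, 0.03], "turn": [0, 0, 0]},
  {"jaw": 255, "offset": [0, 0, 0], "turn": [0, 0, 0]},
  {"jaw": 255, "offset": [0, 0, 0], "turn": [0, 0, 0]},
  {"jaw": 255, "offset": [0, 0, 0], "turn": [0, 0, 0]},
])

```text
time_s: 31.8
position: [578.8, -24.2, 132.5]
ee_rot: [[-0.928, 0.156, 0.338], [0.147, 0.988, -0.053], [-0.342, 0.0, -0.94]]
contact_force: [-0.1, 0.8, -1.0]
width: 0.5
grasp_force: 0.0
```

drive_tool([
  {"jaw": 255, "offset": [0, 0, 0.03], "turn": [0, 0, 0]},
  {"jaw": 255, "offset": [0, 0, 0.03], "turn": [0, 0, 0]},
  {"jaw": 255, "offset": [0, 0, 0], "turn": [0, 0, 0]},
  {"jaw": 255, "offset": [0, 0, 0], "turn": [0, 0, 0]},
  {"jaw": 255, "offset": [0, 0, 0], "turn": [0, 0, 0]},
])

```text
time_s: 32.42
position: [579.3, -24.3, 131.1]
ee_rot: [[-0.928, 0.156, 0.338], [0.147, 0.988, -0.053], [-0.342, 0.0, -0.94]]
contact_force: [0.9, 0.0, 0.2]
width: 0.4
grasp_force: 0.0
```

drive_tool([
  {"jaw": 255, "offset": [0, 0, 0.03], "turn": [0, 0, 0]},
  {"jaw": 255, "offset": [0, 0, 0.03], "turn": [0, 0, 0]},
  {"jaw": 255, "offset": [0, 0, 0], "turn": [0, 0, 0]},
  {"jaw": 255, "offset": [0, 0, 0], "turn": [0, 0, 0]},
  {"jaw": 255, "offset": [0, 0, 0], "turn": [0, 0, 0]},
])

```text
time_s: 33.05
position: [579.8, -24.4, 129.6]
ee_rot: [[-0.928, 0.156, 0.338], [0.147, 0.988, -0.053], [-0.342, 0.0, -0.94]]
contact_force: [-0.0, -0.7, -0.1]
width: 0.2
grasp_force: 0.0
```

```bash
python3 - <<'E'
from h import *
o=status.get_obs();print(o['contact_force'].round(2),o['position'].round(1))
D=np.array([637.5,-34,105.]);a=np.radians(-9);ax=np.array([np.cos(a),np.sin(a),0]);up=np.array([0,0,1.])
c,s=np.cos(np.radians(20)),np.sin(np.radians(20));X=c*ax+s*up;Z=-s*ax+c*up;Y=np.cross(Z,X)
E=D+14.3*X
for n in('scene','wrist'):
    w=read_camera(n);h=cv2.cvtColor(w['frame'],cv2.COLOR_RGB2HSV);m=cv2.inRange(h,(95,80,40),(130,255,255))
    if n=='scene': m[:190]=0;m[300:]=0;m[:,:245]=0;m[:,330:]=0
    else: m[:,:200]=0;m[:,360:]=0
    k,l,st,ce=cv2.connectedComponentsWithStats(m);print(n,[st[i].tolist() for i in range(1,k) if st[i,4]>30])
    for th in(0,4,8,12):
        t=np.radians(th);mx=np.cos(t)*X-np.sin(t)*Z;mz=np.sin(t)*X+np.cos(t)*Z
        mid=E-30*mx+22.5*mz
        P=[proj(w,mid+i*45*mx+j*22*Y+k*22.5*mz) for i in(-1,1) for j in(-1,1) for k in(1,-1)]
        print(th,np.round(P).astype(int).tolist())
E
```

```text
[-0.04 -0.67 -0.1 ] [579.8 -24.4 129.6]
scene [[251, 199, 7, 14, 78], [263, 225, 46, 58, 1208]]
0 [[260, 237], [265, 257], [280, 228], [285, 248], [282, 258], [286, 278], [303, 248], [307, 268]]
4 [[260, 235], [264, 254], [281, 227], [284, 245], [283, 259], [286, 279], [304, 249], [308, 269]]
8 [[260, 234], [264, 252], [281, 225], [284, 243], [284, 260], [286, 279], [305, 250], [308, 269]]
12 [[261, 233], [263, 250], [282, 224], [283, 241], [284, 262], [286, 280], [306, 252], [308, 270]]
wrist [[241, 201, 76, 65, 2894], [277, 270, 3, 23, 65], [273, 348, 11, 10, 96]]
0 [[240, 220], [246, 202], [315, 220], [308, 202], [244, 351], [249, 314], [311, 351], [305, 314]]
4 [[239, 228], [246, 204], [315, 228], [309, 204], [244, 354], [249, 313], [310, 354], [305, 313]]
8 [[238, 237], [245, 206], [316, 237], [309, 206], [244, 357], [249, 312], [310, 357], [305, 312]]
12 [[237, 247], [244, 210], [317, 247], [310, 210], [245, 359], [249, 311], [310, 359], [305, 311]]
```

```bash
python3 - <<'E'
from h import *
w=read_camera('wrist');f=w['frame'];o=status.get_obs();p=o['position'];R=o['ee_rot']
print('tip',proj(w,p).round(),'+-10x',proj(w,p+10*R[:,0]).round(),proj(w,p-10*R[:,0]).round(), 'wt',o['wrist_torque'].round(2),o['time_s'])
for col in(245,262,278,300,310):
    v=f[190:365:3,col].astype(int);print(col,[(190+3*i,*x) for i,x in enumerate(v.tolist())][:58:1] if col in(245,262) else '')
s=read_camera('scene');g=s['frame']
print('scene tip',proj(s,p).round())
for r in(228,234,240,246,252,258): print(r,[tuple(x) for x in g[r,256:312:4].astype(int).tolist()])
E
```

```text
tip [278. 242.] +-10x [278. 226.] [278. 257.] wt [ 0.05  0.14 -0.01] 33.2
245 [(190, 65, 65, 63), (193, 65, 65, 62), (196, 66, 66, 63), (199, 64, 64, 61), (202, 66, 65, 63), (205, 90, 90, 89), (208, 105, 106, 102), (211, 104, 105, 103), (214, 104, 107, 103), (217, 90, 99, 106), (220, 67, 82, 111), (223, 61, 80, 120), (226, 34, 66, 117), (229, 36, 67, 119), (232, 37, 66, 120), (235, 33, 63, 119), (238, 34, 66, 120), (241, 48, 90, 166), (244, 71, 127, 222), (247, 94, 156, 244), (250, 91, 154, 242), (253, 91, 153, 242), (256, 88, 151, 241), (259, 88, 149, 240), (262, 87, 147, 239), (265, 65, 104, 175), (268, 34, 36, 35), (271, 29, 31, 32), (274, 32, 33, 33), (277, 35, 37, 36), (280, 35, 34, 36), (283, 33, 31, 34), (286, 34, 33, 35), (289, 32, 33, 34), (292, 32, 32, 33), (295, 35, 35, 36), (298, 35, 37, 38), (301, 33, 34, 36), (304, 39, 36, 39), (307, 40, 41, 42), (310, 41, 40, 39), (313, 41, 42, 43), (316, 39, 39, 40), (319, 39, 38, 40), (322, 39, 39, 38), (325, 39, 40, 39), (328, 37, 38, 36), (331, 39, 41, 39), (334, 39, 38, 40), (337, 38, 37, 40), (340, 37, 36, 38), (343, 38, 39, 38),
[... 1892 characters left out ...]
0, 67, 67), (28, 25, 29)]
246 [(40, 41, 41), (43, 39, 41), (40, 31, 19), (37, 92, 165), (37, 89, 162), (26, 139, 245), (213, 230, 233), (217, 244, 249), (210, 227, 232), (218, 244, 248), (216, 243, 247), (108, 193, 249), (255, 255, 244), (246, 246, 241)]
252 [(42, 38, 40), (35, 34, 35), (35, 32, 20), (34, 82, 154), (35, 92, 165), (36, 91, 169), (45, 147, 247), (234, 252, 248), (212, 229, 233), (185, 238, 247), (32, 140, 244), (47, 149, 244), (48, 139, 243), (255, 252, 243)]
258 [(37, 38, 36), (61, 59, 61), (67, 65, 65), (27, 102, 202), (94, 115, 161), (36, 93, 167), (41, 90, 162), (50, 138, 243), (52, 157, 246), (45, 131, 234), (44, 115, 214), (47, 117, 213), (38, 113, 212), (255, 255, 248)]
```

```bash
python3 - <<'E'
from h import *
import pickle
w1=pickle.load(open('w1.pkl','rb'));w4=pickle.load(open('w4.pkl','rb'));s=read_camera('scene');pickle.dump(s,open('s5.pkl','wb'))
def quad(c,box,lo=170):
    x0,y0,x1,y1=box;f=c['frame'];m=np.zeros(f.shape[:2],np.uint8);m[y0:y1,x0:x1]=(f[y0:y1,x0:x1].min(2)>lo)*255
    k,l,st,ce=cv2.connectedComponentsWithStats(m);i=1+np.argmax(st[1:,4]);pts=np.argwhere(l==i)[:,::-1].astype(np.float32)
    r=cv2.minAreaRect(pts);h=cv2.convexHull(pts);q=cv2.approxPolyDP(h,4,True)[:,0];return st[i].tolist(),q.tolist(),ce[i].round(1).tolist()
print('w1',quad(w1,(255,170,302,240)));print('w4',quad(w4,(248,195,310,282)));print('s',quad(s,(262,228,305,262),175))
f=s['frame']
for r in range(222,246,2): print(r,''.join('B' if (x[2]>130 and x[0]<120) else 'b' if (x[2]>x[0]+30) else 'W' if x.min()>170 else '.' if x.max()<70 else 'g' for x in f[r,245:315].astype(int)))
g=read_camera('wrist')['frame'];print()
for r in range(196,300,4): print(r,''.join('B' if (x[2]>130 and x[0]<120) else 'b' if (x[2]>x[0]+30) else 'W' if x.min()>170 else '.' if x.max()<30 else ',' if x.max()<60 else 'g' for x in g[r,236:322].astype(int)))
E
```

```text
w1 ([260, 186, 37, 48, 1611], [[295.0, 232.0], [262.0, 232.0], [261.0, 187.0], [294.0, 186.0]], [278.2, 209.4])
w4 ([255, 212, 47, 62, 2842], [[300.0, 273.0], [256.0, 273.0], [256.0, 212.0], [301.0, 212.0]], [278.4, 242.3])
s ([274, 235, 27, 21, 296], [[300.0, 248.0], [286.0, 255.0], [274.0, 241.0], [289.0, 235.0]], [287.2, 244.7])
222 gggggggggggggggggggggggg..............................................
224 ggggggggggggggggggggggggg.............................................
226 ggggggggggggggggggggggggg............BBb......................g.......
228 .ggggggggggggggggggggggg......bb......bBBb..gg........................
230 ...ggggggggggggggggg....bbg.............BBBb..g.......................
232 .....gggggggggggg..bb..B...........BBBBBBBBBB.....................g...
234 .......ggggggg....bBBBg.......BbBBBBBBBBBBBBBBB.......................
236 .........g........bBBBBB..BBBBBBBBBBBBBBBbbWWbBBB.....................
238 ...................BBBBBBBBBBBBBBBBBbbWWWWWWWWWbBBBgg............g....
240 ...................bBBBBBBBBBBBBbbWWWWWbWbbWbbWWWbBBb..............gWW
242 ............
[... 1800 characters left out ...]
,,,,,,,,,,,,,...,.,,,,....,,,,,,,,,,,,,,,,,,,,,,,,,,,,,,,,,,,,,
272 ,,,,,,,,,,,,,,,,,,,,,,,,,,,,,,,,,,,,..,,.bBb,....,,,,,,,,,,,,,,,,,,,,,,,,,,,,,,,,,,,,,
276 ,,,,,,,,,,,,,,,,,,,,,,,,,,,,,,,,,,,,...,,bBb,,...,,,,,,,,,,,,,,,,,,,,,,,,,,,,,,,,,,,,,
280 ,,,,,,,,,,,,,,,,,,,,,,,,,,,,,,,,,,,,..,.,bBb,,...,,,,,,,,,,,,,,,,,,,,,,,,,,,,,,,,,,,,,
284 ,,,,,,,,,,,,,,,,,,,,,,,,,,,,,,,,,,,ggggg.bBb,ggggg,,,,,,,,,,,,,,,,,,,,,,,,,,,,,,,,,,,,
288 ,,,,,,,,,,,,,,,,,,,,,,,,,,,,,,,,,,,ggggg,bBb.ggggg,,,,,,,,,,,,,,,,,,,,,,,,,,,,,,,,,,,,
292 ,,,,,,,,,,,,,,,,,,,,,,,,,,,,,,,,,,,ggggg,bbg,ggggg,,,,,,,,,,,,,,,,,,,,,,,,,,,,,,,,,,,,
296 ,,,,,,,,,,,,,,,,,,,,,,,,,,,,,,,,,,,ggggggggggggggg,,,,,,,,,,,,,,,,,,,,,,,,,,,,,,,,,,,,
```

```bash
cat > q.py <<'E'
from h import *
import pickle
from scipy.optimize import least_squares
w1=pickle.load(open('w1.pkl','rb'));w4=pickle.load(open('w4.pkl','rb'));s=pickle.load(open('s5.pkl','rb'))
# window corners in module frame (z=22.5): rays from w1
a=np.radians(5);mx=np.array([np.cos(a),np.sin(a)]);my=np.array([-mx[1],mx[0]])
C=np.array([455.3,-202.6]);L=[]
for u,v in((261,187),(295,186.5),(295.5,232.5),(261.5,232.5)):
    d=onz(w1,u,v,60)[:2]-C;L.append((d@mx,d@my));print(np.round(L[-1],1))
q4=[(255.5,212),(301.5,212),(301,273.5),(255.5,273.5)]
# scene: near(robot)-right.. order: module (x near,y-),(near,y+),(far,y+),(far,y-)
qs=[(273.5,241),(289,234.5),(300.5,248.5),(286,256)]
P=[tri(w4,p,s,q) for p,q in zip(q4,qs)]
D=np.array([637.5,-34,105.]);a=np.radians(-9);ax=np.array([np.cos(a),np.sin(a),0]);up=np.array([0,0,1.])
c,sn=np.cos(np.radians(20)),np.sin(np.radians(20));X=c*ax+sn*up;Z=-sn*ax+c*up;Y=np.cross(Z,X)
B=np.array([X,Y,Z])
for p,e in P: print((B@(p-D)).round(1),round(e,1))
E
python3 q.py
```

```text
[ -9.2 -15.7]
[-8.8 16.4]
[37.  16.2]
[ 36.1 -17.1]
[-16.2 -14.   53.8] 1.2
[-16.   17.5  53.3] 2.2
[27.4 16.9 44.9] 0.3
[ 28.  -14.2  43.8] 2.3
```

```bash
cat >> q.py <<'E'
w=read_camera('wrist');pickle.dump(w,open('w5.pkl','wb'));o=status.get_obs();p=o['position'];R=o['ee_rot']
print('cam in tool',(R.T@(ray(w,0,0)[0]-p)).round(1),'w4 cam',ray(w4,0,0)[0].round(1))
for k in(0,10,20,30,40): print(k,[proj(w,p-k*R[:,2]+y*R[:,1]+x*R[:,0]).round().astype(int).tolist() for x,y in((0,0),(10,0),(-10,0),(0,12))],'scene',[proj(s,p-k*R[:,2]+x*R[:,0]).round().astype(int).tolist() for x in(0,10,-10)])
mxd=np.array([.979,0,-.2045]);mzd=np.array([.2045,0,.979]);mid=np.array([-11.9,1.5,29.7])
for n,l in(('foottop',(-45,0,22.5)),('footbot',(-45,0,-22.5)),('pad0',(-42,0,22.5)),('pad1',(-26,0,22.5)),('lipT-',(45,-22,22.5)),('lipT+',(45,22,22.5)),('lipB-',(45,-22,-22.5)),('ft-',(-45,-22,22.5)),('ft+',(-45,22,22.5))):
    q=D+B.T@(mid+l[0]*mxd+np.array([0,l[1],0])+l[2]*mzd);print(n,q.round(1),'w5',proj(w,q).round(),'w4',proj(w4,q).round(),'s',proj(s,q).round())
f=w['frame']
for r in(240,244,252,260,266): print(r,f[r,262:296:2].max(1).tolist() if 0 else [tuple(x) for x in f[r,264:292:2].tolist()])
f=w4['frame'];print('w4 col 262/249:',[(r,*f[r,249]) for r in range(148,170,2)],[(r,*f[r,262]) for r in range(150,195,4)])
E
python3 q.py
```

```text
[ -9.2 -15.7]
[-8.8 16.4]
[37.  16.2]
[ 36.1 -17.1]
[-16.2 -14.   53.8] 1.2
[-16.   17.5  53.3] 2.2
[27.4 16.9 44.9] 0.3
[ 28.  -14.2  43.8] 2.3
cam in tool [  73.2   -0.2 -198.6] w4 cam [514.5 -14.3 367.2]
0 [[278, 242], [278, 226], [278, 257], [298, 242]] scene [[274, 236], [271, 234], [276, 238]]
10 [[278, 248], [278, 231], [278, 264], [299, 248]] scene [[273, 232], [270, 230], [275, 234]]
20 [[278, 254], [278, 237], [278, 271], [300, 254]] scene [[272, 227], [269, 225], [274, 229]]
30 [[278, 262], [278, 244], [278, 279], [301, 262]] scene [[271, 223], [268, 221], [273, 225]]
40 [[278, 270], [278, 251], [278, 288], [302, 270]] scene [[270, 218], [267, 216], [272, 220]]
foottop [569.5 -21.7 144.7] w5 [280. 245.] w4 [279. 159.] s [271. 227.]
footbot [575.8 -22.7 100.1] w5 [279. 208.] w4 [279. 153.] s [274. 245.]
pad0 [572.4 -22.2 145.1] w5 [280. 249.] w4 [279. 163.] s [272. 228.]
pad1 [588.1 -24.7 147.4] w5 [280. 273.] w4 [279. 188.] s [276. 233.]
lipT- [654.  -57.4 157.5] w5 [246. 359.] w4 [248. 286.] s [285. 260.]
lipT+ [660.9 -13.9 157.5] w5 [312. 358.] w4 [310. 286.] s [306. 250
[... 1688 characters left out ...]
(124)), (166, np.uint8(33), np.uint8(68), np.uint8(123)), (168, np.uint8(37), np.uint8(70), np.uint8(124))] [(150, np.uint8(59), np.uint8(61), np.uint8(58)), (154, np.uint8(64), np.uint8(63), np.uint8(58)), (158, np.uint8(27), np.uint8(56), np.uint8(102)), (162, np.uint8(36), np.uint8(69), np.uint8(126)), (166, np.uint8(26), np.uint8(23), np.uint8(26)), (170, np.uint8(31), np.uint8(28), np.uint8(31)), (174, np.uint8(30), np.uint8(26), np.uint8(29)), (178, np.uint8(27), np.uint8(28), np.uint8(27)), (182, np.uint8(29), np.uint8(27), np.uint8(29)), (186, np.uint8(27), np.uint8(21), np.uint8(27)), (190, np.uint8(38), np.uint8(72), np.uint8(128)), (194, np.uint8(40), np.uint8(71), np.uint8(128))]
```

The images are consistent: module hooked, tilted ~12°, undisturbed. But the shut fingertips at the pad give no reaction. I'll back off and use the proven side grip nearer the foot, then tilt it down through the snap.

drive_tool([
  {"jaw": 255, "offset": [0, 0, -1], "turn": [0, 0, 0]},
  {"jaw": 255, "offset": [0, 0, -1], "turn": [0, 0, 0]},
  {"jaw": 70, "offset": [-0.37, 0, 0], "turn": [0, 0.67, 0]},
  {"jaw": 70, "offset": [-0.37, 0, 0], "turn": [0, 0.67, 0]},
  {"jaw": 70, "offset": [-0.37, 0, 0], "turn": [0, 0.66, 0]},
])

```text
time_s: 34.02
position: [589.5, -25.9, 184.7]
ee_rot: [[-0.978, 0.156, 0.136], [0.155, 0.988, -0.021], [-0.138, 0.0, -0.99]]
contact_force: [-0.5, 0.3, -0.5]
width: 24.9
grasp_force: 0.0
```

```bash
python3 - <<'E'
from h import *
o=status.get_obs();R=o['ee_rot'];p=o['position'];print(o['time_s'],p.round(1),o['contact_force'].round(1),o['width'],np.degrees(np.arccos(-R[2,2])),(R.T@(np.array([600,-27.4,111.5])-p)).round(1))
w=read_camera('wrist');h=cv2.cvtColor(w['frame'],cv2.COLOR_RGB2HSV);m=cv2.inRange(h,(95,60,40),(130,255,255));m[:,:235]=0;m[:,325:]=0
print([(r,np.where(m[r])[0][[0,-1]].tolist()) for r in range(140,300,8) if m[r].any()])
D=np.array([637.5,-34,105.]);a=np.radians(-9);ax=np.array([np.cos(a),np.sin(a),0]);up=np.array([0,0,1.])
c,s=np.cos(np.radians(20)),np.sin(np.radians(20));X=c*ax+s*up;Z=-s*ax+c*up
for th in(0,4,8,12):
    t=np.radians(th);mx=np.cos(t)*X-np.sin(t)*Z;mz=np.sin(t)*X+np.cos(t)*Z;mid=D+14.3*X-30*mx+22.5*mz
    print(th,[proj(w,mid+i*mx+k*mz).round().tolist() for i,k in((-45,-22.5),(-45,22.5),(-42,22.5),(-9,22.5),(45,22.5))])
f=w['frame'];print([(r,*f[r,268].tolist()) for r in range(140,220,3)])
E
```

```text
34.025 [589.5 -25.9 184.7] [-0.5  0.3 -0.5] 24.946100909805008 7.9192552580565465 [-0.5  0.2 73.9]
[(180, [251, 305]), (188, [249, 308]), (196, [248, 309]), (204, [249, 309]), (212, [249, 308]), (220, [249, 308]), (228, [249, 308]), (236, [249, 308]), (244, [251, 305]), (252, [254, 302]), (260, [254, 302]), (268, [254, 302]), (276, [254, 302]), (284, [253, 302]), (292, [252, 304])]
0 [[277.0, 178.0], [277.0, 175.0], [277.0, 179.0], [277.0, 224.0], [277.0, 297.0]]
4 [[277.0, 177.0], [277.0, 179.0], [277.0, 184.0], [277.0, 229.0], [277.0, 300.0]]
8 [[277.0, 178.0], [277.0, 184.0], [277.0, 189.0], [277.0, 234.0], [277.0, 304.0]]
12 [[277.0, 179.0], [277.0, 190.0], [277.0, 194.0], [277.0, 239.0], [277.0, 307.0]]
[(140, 37, 37, 35), (143, 60, 59, 56), (146, 57, 57, 56), (149, 60, 59, 57), (152, 61, 60, 58), (155, 59, 58, 56), (158, 72, 70, 67), (161, 60, 60, 59), (164, 58, 59, 57), (167, 60, 59, 57), (170, 62, 62, 57), (173, 61, 61, 59), (176, 57, 57, 55), (179, 158, 150, 136), (182, 28, 54, 102), (185, 29, 57, 104), (188, 29, 57, 108), (191, 38, 71, 127), (194, 29, 28, 32), (197, 28, 28, 30), (200, 23, 22, 23), (203, 21, 21, 24), (206, 26, 23, 24), (209, 67, 63, 62), (212, 69, 65, 64), (215, 82, 128, 209), (218, 84, 143, 233)]
```

drive_tool([
  {"jaw": 70, "offset": [0, 0, 0], "turn": [0, 0, 0]},
  {"jaw": 70, "offset": [0, 0, 0], "turn": [0, 0, 0]},
  {"jaw": 70, "offset": [0, 0, 0], "turn": [0, 0, 0]},
  {"jaw": 70, "offset": [0, 0, 0.5], "turn": [0, 0, 0]},
  {"jaw": 70, "offset": [0, 0, 0.5], "turn": [0, 0, 0]},
])

```text
time_s: 34.7
position: [592.5, -26.4, 158.5]
ee_rot: [[-0.978, 0.156, 0.138], [0.155, 0.988, -0.022], [-0.139, 0.0, -0.99]]
contact_force: [0.3, -0.8, 0.5]
width: 68.7
grasp_force: 0.0
```

drive_tool([
  {"jaw": 70, "offset": [0, 0, 0.8], "turn": [0, 0, 0]},
  {"jaw": 70, "offset": [0, 0, 0.8], "turn": [0, 0, 0]},
  {"jaw": 70, "offset": [0, 0, 0.3], "turn": [0, 0, 0]},
  {"jaw": 255, "offset": [0, 0, 0], "turn": [0, 0, 0]},
  {"jaw": 255, "offset": [0, 0, 0], "turn": [0, 0, 0]},
])

```text
time_s: 35.33
position: [599.4, -27.5, 113.0]
ee_rot: [[-0.978, 0.156, 0.139], [0.155, 0.988, -0.022], [-0.14, 0.0, -0.99]]
contact_force: [0.1, -0.1, 0.7]
width: 54.2
grasp_force: 0.0
```

drive_tool([
  {"jaw": 255, "offset": [0, 0, 0], "turn": [0, 0, 0]},
  {"jaw": 255, "offset": [0, 0, 0], "turn": [0, 0, 0]},
  {"jaw": 255, "offset": [0, 0, 0], "turn": [0, 0, 0]},
  {"jaw": 255, "offset": [0, 0, 0], "turn": [0, 0, 0]},
  {"jaw": 255, "offset": [0, 0, 0], "turn": [0, 0, 0]},
])

```text
time_s: 35.95
position: [599.2, -27.3, 112.8]
ee_rot: [[-0.978, 0.156, 0.138], [0.155, 0.988, -0.022], [-0.14, 0.0, -0.99]]
contact_force: [-1.5, 1.6, 6.1]
width: 43.4
grasp_force: 30.0
```

drive_tool([
  {"jaw": 255, "offset": [0.013, 0, 0.072], "turn": [0, -0.333, 0]},
  {"jaw": 255, "offset": [0, 0, 0], "turn": [0, 0, 0]},
  {"jaw": 255, "offset": [0.007, 0, 0.036], "turn": [0, -0.167, 0]},
  {"jaw": 255, "offset": [0, 0, 0], "turn": [0, 0, 0]},
  {"jaw": 255, "offset": [0, 0, 0], "turn": [0, 0, 0]},
])

```text
time_s: 36.58
position: [599.0, -27.3, 110.0]
ee_rot: [[-0.97, 0.156, 0.188], [0.153, 0.988, -0.03], [-0.191, 0.0, -0.982]]
contact_force: [-3.7, 3.0, 6.5]
width: 43.5
grasp_force: 30.0
```

drive_tool([
  {"jaw": 255, "offset": [0.013, 0, 0.072], "turn": [0, -0.333, 0]},
  {"jaw": 255, "offset": [0, 0, 0], "turn": [0, 0, 0]},
  {"jaw": 255, "offset": [0.007, 0, 0.036], "turn": [0, -0.167, 0]},
  {"jaw": 255, "offset": [0, 0, 0], "turn": [0, 0, 0]},
  {"jaw": 255, "offset": [0, 0, 0], "turn": [0, 0, 0]},
])

```text
time_s: 37.2
position: [598.6, -27.3, 106.7]
ee_rot: [[-0.959, 0.156, 0.237], [0.152, 0.988, -0.037], [-0.24, 0.0, -0.971]]
contact_force: [-6.4, 2.6, 4.2]
width: 43.6
grasp_force: 30.0
```

drive_tool([
  {"jaw": 255, "offset": [0.012, 0, 0.072], "turn": [0, -0.333, 0]},
  {"jaw": 255, "offset": [0, 0, 0], "turn": [0, 0, 0]},
  {"jaw": 255, "offset": [0, 0, 0], "turn": [0, 0, 0]},
  {"jaw": 255, "offset": [0, 0, 0], "turn": [0, 0, 0]},
  {"jaw": 255, "offset": [0, 0, 0], "turn": [0, 0, 0]},
])

```text
time_s: 37.83
position: [598.7, -27.4, 104.9]
ee_rot: [[-0.95, 0.156, 0.27], [0.15, 0.988, -0.043], [-0.273, 0.0, -0.962]]
contact_force: [-6.3, 2.5, 3.0]
width: 43.6
grasp_force: 30.0
```

drive_tool([
  {"jaw": 255, "offset": [0.006, 0, 0.036], "turn": [0, -0.167, 0]},
  {"jaw": 255, "offset": [0, 0, 0], "turn": [0, 0, 0]},
  {"jaw": 255, "offset": [0.006, 0, 0.036], "turn": [0, -0.167, 0]},
  {"jaw": 255, "offset": [0, 0, 0], "turn": [0, 0, 0]},
  {"jaw": 255, "offset": [0, 0, 0], "turn": [0, 0, 0]},
])

```text
time_s: 38.45
position: [599.8, -27.5, 104.6]
ee_rot: [[-0.939, 0.156, 0.306], [0.149, 0.988, -0.048], [-0.31, 0.0, -0.951]]
contact_force: [-9.7, 3.9, 16.8]
width: 43.1
grasp_force: 30.0
```

drive_tool([
  {"jaw": 255, "offset": [0, 0, 0.02], "turn": [0, -0.12, 0]},
  {"jaw": 255, "offset": [0, 0, 0], "turn": [0, 0, 0]},
  {"jaw": 255, "offset": [0, 0, 0], "turn": [0, 0, 0]},
  {"jaw": 255, "offset": [0, 0, 0], "turn": [0, 0, 0]},
  {"jaw": 255, "offset": [0, 0, 0], "turn": [0, 0, 0]},
])

```text
time_s: 39.08
position: [600.1, -27.5, 104.6]
ee_rot: [[-0.935, 0.156, 0.318], [0.148, 0.988, -0.05], [-0.322, 0.0, -0.947]]
contact_force: [-12.7, 4.4, 22.4]
width: 43.6
grasp_force: 30.0
```

```bash
cat > v.py <<'E'
from h import *
o=status.get_obs();R=o['ee_rot'];p=o['position'];print(o['time_s'],p.round(1),'F',(R.T@o['contact_force']).round(1),'T',o['wrist_torque'].round(2),'tilt',np.degrees(np.arccos(-R[2,2])).round(2))
w=read_camera('wrist')
D=np.array([637.5,-34,105.]);a=np.radians(-9);ax=np.array([np.cos(a),np.sin(a),0]);up=np.array([0,0,1.])
c,s=np.cos(np.radians(20)),np.sin(np.radians(20));X=c*ax+s*up;Z=-s*ax+c*up
print('tcp deck',(X@(p-D)).round(1),(Z@(p-D)).round(1))
for th in(0,2,4,6,8,12):
    t=np.radians(th);mx=np.cos(t)*X-np.sin(t)*Z;mz=np.sin(t)*X+np.cos(t)*Z;mid=D+14.3*X-30*mx+22.5*mz
    print(th,[proj(w,mid+i*mx+k*mz)[1].round().tolist() for i,k in((-45,-22.5),(-45,22.5),(-42,22.5),(-26,22.5),(-9,22.5),(45,22.5))])
g=w['frame'].astype(int);f=g[:,262:268].mean(1)
print('edges:',[(r,np.round(f[r]).astype(int).tolist()) for r in range(130,262) if np.abs(f[r]-f[r-1]).max()>22])
E
python3 v.py
```

```text
39.075 [600.1 -27.5 104.6] F [  5.3   2.3 -25.5] T [0.31 1.18 0.  ] tilt 18.81
tcp deck -35.8 12.6
0 [197.0, 215.0, 221.0, 251.0, 282.0, 371.0]
2 [198.0, 220.0, 226.0, 256.0, 286.0, 372.0]
4 [199.0, 225.0, 230.0, 260.0, 290.0, 374.0]
6 [200.0, 230.0, 235.0, 265.0, 294.0, 375.0]
8 [202.0, 235.0, 241.0, 270.0, 298.0, 377.0]
12 [205.0, 246.0, 252.0, 280.0, 307.0, 379.0]
edges: [(195, [132, 125, 114]), (200, [29, 58, 107]), (223, [29, 44, 70]), (224, [26, 25, 26]), (253, [70, 87, 135]), (254, [79, 136, 231])]
```

The pad edges now sit at rows 223/253, which matches ≈1° tilt, and the reaction has gone stiff: practically flush. I'm easing off and letting go to check.

drive_tool([
  {"jaw": 255, "offset": [0, 0, -0.02], "turn": [0, 0, 0]},
  {"jaw": 70, "offset": [0, 0, 0], "turn": [0, 0, 0]},
  {"jaw": 70, "offset": [0, 0, 0], "turn": [0, 0, 0]},
  {"jaw": 70, "offset": [0, 0, 0], "turn": [0, 0, 0]},
  {"jaw": 70, "offset": [0, 0, 0], "turn": [0, 0, 0]},
])

```text
time_s: 39.75
position: [599.6, -27.6, 103.1]
ee_rot: [[-0.935, 0.156, 0.317], [0.148, 0.988, -0.05], [-0.321, 0.0, -0.947]]
contact_force: [0.2, -0.1, -0.1]
width: 68.4
grasp_force: 0.0
```

```bash
python3 v.py
```

```text
39.75 [599.6 -27.6 103.1] F [-0.2 -0.1  0.2] T [-0.01  0.15 -0.03] tilt 18.72
tcp deck -36.8 11.4
0 [199.0, 218.0, 224.0, 254.0, 285.0, 374.0]
2 [200.0, 222.0, 228.0, 259.0, 289.0, 376.0]
4 [201.0, 227.0, 233.0, 263.0, 293.0, 377.0]
6 [202.0, 232.0, 238.0, 268.0, 297.0, 379.0]
8 [204.0, 238.0, 243.0, 273.0, 301.0, 380.0]
12 [207.0, 249.0, 255.0, 283.0, 310.0, 382.0]
edges: [(197, [130, 122, 111]), (202, [58, 78, 113]), (203, [30, 57, 105]), (226, [22, 22, 24]), (236, [63, 58, 57]), (256, [70, 96, 150]), (257, [77, 134, 228])]
```

drive_tool([
  {"jaw": 70, "offset": [0, 0, -0.6], "turn": [0, 0, 0]},
  {"jaw": 70, "offset": [0, 0, -1], "turn": [0, 0, 0]},
  {"jaw": 70, "offset": [0, 0, -1], "turn": [0, 0, 0]},
  {"jaw": 70, "offset": [0, 0, 0], "turn": [0, 0, 0]},
  {"jaw": 70, "offset": [0, 0, 0], "turn": [0, 0, 0]},
])

```text
time_s: 40.42
position: [578.8, -24.2, 164.9]
ee_rot: [[-0.935, 0.156, 0.317], [0.148, 0.988, -0.05], [-0.321, 0.0, -0.947]]
contact_force: [0.6, -0.2, 0.6]
width: 69.1
grasp_force: 0.0
```

```bash
python3 v.py; python3 - <<'E'
from h import *
w=read_camera('wrist');s=read_camera('scene')
f=w['frame'].min(2);g=s['frame'].min(2)
for n,im,b in(('w',f,(235,180,325,266)),('s',g,(262,228,308,266))):
    x0,y0,x1,y1=b;m=np.zeros(im.shape,np.uint8);m[y0:y1,x0:x1]=(im[y0:y1,x0:x1]>(165 if n=='w' else 175))*255
    k,l,st,ce=cv2.connectedComponentsWithStats(m)
    for i in range(1,k):
        if st[i,4]>150:
            pts=np.argwhere(l==i)[:,::-1].astype(np.float32);print(n,st[i].tolist(),cv2.approxPolyDP(cv2.convexHull(pts),3,True)[:,0].tolist(),ce[i].round(1))
for r in range(226,286,3): print(r,''.join('B' if (x[2]>200 and x[0]<120) else 'b' if (x[2]>x[0]+30) else 'W' if x.min()>170 else '.' if x.max()<70 else 'g' for x in s['frame'][r,250:320].astype(int)))
D=np.array([637.5,-34,105.]);a=np.radians(-9);ax=np.array([np.cos(a),np.sin(a),0]);up=np.array([0,0,1.])
c,sn=np.cos(np.radians(20)),np.sin(np.radians(20));X=c*ax+sn*up;Z=-sn*ax+c*up;Y=np.cross(Z,X)
for th in(0,12):
    t=np.radians(th);mx=np.cos(t)*X-np.sin(t)*Z;mz=np.sin(t)*X+np.cos(t)*Z;mid=D+14.3*X-30*mx+22.5*mz+1.5*Y
    print(th,[(n,proj(s,mid+i*mx+j*Y+k*mz).round(1).tolist()) for n,i,j,k in(('win',-9,-16,22.5),('win',-9,16,22.5),('win',36.5,16,22.5),('win',36.5,-16,22.5),('lipT-',45,-22,22.5),('lipT+',45,22,22.5),('ft-',-45,-22,22.5),('ft+',-45,22,22.5))])
E
```

```text
40.425 [578.8 -24.2 164.9] F [-0.8 -0.1 -0.4] T [0.06 0.18 0.03] tilt 18.75
tcp deck -35.5 76.6
0 [180.0, 191.0, 195.0, 218.0, 241.0, 311.0]
2 [181.0, 194.0, 198.0, 221.0, 244.0, 313.0]
4 [181.0, 197.0, 201.0, 224.0, 247.0, 314.0]
6 [182.0, 201.0, 205.0, 227.0, 250.0, 315.0]
8 [183.0, 204.0, 208.0, 231.0, 253.0, 317.0]
12 [186.0, 212.0, 216.0, 238.0, 259.0, 319.0]
edges: [(179, [88, 85, 78]), (180, [146, 138, 125]), (183, [28, 55, 103]), (195, [55, 103, 189]), (197, [51, 61, 82]), (198, [56, 52, 52]), (219, [60, 72, 104]), (220, [72, 117, 198]), (221, [76, 132, 226]), (241, [152, 189, 233]), (242, [218, 236, 247])]
w [235, 201, 12, 65, 758] [[246.0, 265.0], [235.0, 265.0], [235.0, 201.0], [245.0, 201.0]] [240.3 233.6]
w [309, 201, 16, 65, 863] [[324.0, 265.0], [309.0, 265.0], [312.0, 201.0], [324.0, 201.0]] [317.8 234.1]
w [255, 242, 46, 24, 1086] [[300.0, 265.0], [256.0, 265.0], [255.0, 243.0], [300.0, 242.0]] [277.9 253.5]
s [273, 236, 26, 17, 232] [[298.0, 246.0], [283.0, 252.0], [273.0, 242.0], [287.0, 236.0]] [285.4 244. ]
226 gggggggggggggggggggg................................
[... 1158 characters left out ...]
WWWWWWWWWWWWWWWWWWWWWWgWbBbBBBBBBbbbbbbBBBBBbbWgWWWWWWWWWWWW
277 WWWWWWWWWWWWWWWWWWWWWWWWWWWWWWWWWgbbBbbbbbbBBbBbbgWggWWWWWWWWWWWWWWWWW
280 WWWWWWWWWWWWWWWWWWWWWWWWWWWWggggggggbBBBBbbgWWWWWWWWWWWWWWWWWWWWWWWWWW
283 WWWWWWWWWWWWWWWWWWWWgWggggggWWWWWWWWWWWWWWWWWWWWWWWWWWWWWWWWWWWWWWWWWW
0 [('win', [271.8, 243.3]), ('win', [287.0, 236.6]), ('win', [298.9, 246.8]), ('win', [283.2, 253.9]), ('lipT-', [282.4, 257.3]), ('lipT+', [304.1, 247.5]), ('ft-', [260.5, 236.7]), ('ft+', [281.0, 227.8])]
12 [('win', [273.5, 242.3]), ('win', [288.9, 235.6]), ('win', [301.6, 250.1]), ('win', [285.8, 257.2]), ('lipT-', [285.2, 261.5]), ('lipT+', [307.0, 251.5]), ('ft-', [261.4, 232.4]), ('ft+', [282.2, 223.5])]
```

Images agree on ~0–1° tilt, unchanged between pressed and released. To be sure the clip is home, one more gripped press with the tool square to the rail and nearer the foot.

drive_tool([
  {"jaw": 70, "offset": [0.3, 0, 0], "turn": [0, -0.25, 0]},
  {"jaw": 70, "offset": [0, 0, 0.9], "turn": [0, 0, 0]},
  {"jaw": 70, "offset": [0, 0, 0.9], "turn": [0, 0, 0]},
  {"jaw": 70, "offset": [0, 0, 0.75], "turn": [0, 0, 0]},
  {"jaw": 255, "offset": [0, 0, 0], "turn": [0, 0, 0]},
])

```text
time_s: 41.2
position: [593.3, -26.6, 101.0]
ee_rot: [[-0.928, 0.156, 0.339], [0.147, 0.988, -0.054], [-0.343, 0.0, -0.939]]
contact_force: [0.4, -0.6, -0.3]
width: 63.3
grasp_force: 0.0
```

drive_tool([
  {"jaw": 255, "offset": [0, 0, 0], "turn": [0, 0, 0]},
  {"jaw": 255, "offset": [0, 0, 0], "turn": [0, 0, 0]},
  {"jaw": 255, "offset": [0, 0, 0], "turn": [0, 0, 0]},
  {"jaw": 255, "offset": [0, 0, 0], "turn": [0, 0, 0]},
  {"jaw": 255, "offset": [0, 0, 0], "turn": [0, 0, 0]},
])

```text
time_s: 41.82
position: [593.8, -26.5, 103.3]
ee_rot: [[-0.926, 0.156, 0.343], [0.147, 0.988, -0.054], [-0.347, 0.0, -0.938]]
contact_force: [-2.1, 0.7, 6.5]
width: 43.2
grasp_force: 30.0
```

drive_tool([
  {"jaw": 255, "offset": [0, 0, 0.02], "turn": [0, 0, 0]},
  {"jaw": 255, "offset": [0, 0, 0], "turn": [0, 0, 0]},
  {"jaw": 255, "offset": [0, 0, 0], "turn": [0, 0, 0]},
  {"jaw": 255, "offset": [0, 0, 0], "turn": [0, 0, 0]},
  {"jaw": 255, "offset": [0, 0, 0], "turn": [0, 0, 0]},
])

```text
time_s: 42.45
position: [593.8, -26.6, 103.3]
ee_rot: [[-0.926, 0.156, 0.343], [0.147, 0.988, -0.054], [-0.347, 0.0, -0.938]]
contact_force: [-6.8, 0.9, 12.3]
width: 43.2
grasp_force: 30.0
```

drive_tool([
  {"jaw": 255, "offset": [0, 0, 0.018], "turn": [0, 0, 0]},
  {"jaw": 255, "offset": [0, 0, 0], "turn": [0, 0, 0]},
  {"jaw": 255, "offset": [0, 0, 0], "turn": [0, 0, 0]},
  {"jaw": 255, "offset": [0, 0, -0.03], "turn": [0, 0, 0]},
  {"jaw": 255, "offset": [0, 0, 0], "turn": [0, 0, 0]},
])

```text
time_s: 43.08
position: [593.8, -26.5, 103.3]
ee_rot: [[-0.926, 0.156, 0.343], [0.147, 0.988, -0.054], [-0.347, 0.0, -0.938]]
contact_force: [-5.3, 1.6, 10.5]
width: 43.2
grasp_force: 30.0
```

drive_tool([
  {"jaw": 70, "offset": [0, 0, 0], "turn": [0, 0, 0]},
  {"jaw": 70, "offset": [0, 0, 0], "turn": [0, 0, 0]},
  {"jaw": 70, "offset": [0, 0, 0], "turn": [0, 0, 0]},
  {"jaw": 70, "offset": [0, 0, -0.5], "turn": [0, 0, 0]},
  {"jaw": 70, "offset": [0, 0, -1], "turn": [0, 0, 0]},
])

```text
time_s: 43.7
position: [580.3, -24.5, 137.8]
ee_rot: [[-0.927, 0.156, 0.34], [0.147, 0.988, -0.054], [-0.344, 0.0, -0.939]]
contact_force: [-0.5, -0.1, 1.0]
width: 69.1
grasp_force: 0.0
```

drive_tool([
  {"jaw": 70, "offset": [0, 0, -1], "turn": [0, 0, 0]},
  {"jaw": 70, "offset": [0, 0, -1], "turn": [0, 0, 0]},
  {"jaw": 70, "offset": [0, 0, 0], "turn": [0, 0, 0]},
  {"jaw": 70, "offset": [0, 0, 0], "turn": [0, 0, 0]},
  {"jaw": 70, "offset": [0, 0, 0], "turn": [0, 0, 0]},
])

```text
time_s: 44.32
position: [563.7, -21.9, 183.7]
ee_rot: [[-0.927, 0.156, 0.34], [0.147, 0.988, -0.054], [-0.345, 0.0, -0.939]]
contact_force: [0.1, 0.8, -0.2]
width: 69.0
grasp_force: 0.0
```

```bash
sed -i 's/range(130,262)/range(130,345)/' v.py; python3 v.py
```

```text
44.325 [563.7 -21.9 183.7] F [0.  0.8 0.2] T [-0.01  0.18  0.01] tilt 20.16
tcp deck -43.4 99.6
0 [182.0, 194.0, 198.0, 218.0, 240.0, 303.0]
2 [183.0, 197.0, 201.0, 221.0, 242.0, 304.0]
4 [184.0, 200.0, 204.0, 224.0, 245.0, 305.0]
6 [185.0, 203.0, 207.0, 227.0, 247.0, 306.0]
8 [186.0, 206.0, 210.0, 230.0, 250.0, 308.0]
12 [188.0, 213.0, 217.0, 236.0, 256.0, 310.0]
edges: [(133, [85, 84, 81]), (181, [100, 95, 88]), (182, [146, 139, 125]), (185, [29, 58, 107]), (196, [42, 82, 150]), (198, [61, 111, 199]), (199, [58, 94, 158]), (200, [59, 55, 54]), (219, [64, 68, 88]), (220, [73, 107, 174]), (221, [80, 138, 231]), (239, [139, 178, 233]), (240, [224, 241, 250]), (293, [115, 168, 240]), (294, [90, 147, 235]), (295, [82, 127, 211]), (296, [57, 55, 55])]
```

The pad and window edges match flush (≈0.5°), the module is released and the tool is clear. Handing in.

```bash
python3 -c "
from station import arm
print(arm.close_job())"
```

```text
the job is handed in; nothing more can be done
None
```

The blue module is hooked, pressed down and released on the rail between the yellow marks. My last camera check put it about 0.5° from flush, and I handed the job in at 44.3 s. I got no verdict back and inferred that the clip is home from the stiff press and the lack of spring-back. Pressing the pad with the shut fingers met no resistance, so I snapped it down in a side grip instead; the highest tool force I read was about 26 N.

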